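# Fetch the dip dish from behind the seasonings and put it on the scale

## Task

I need the small white dip dish that stands at the back of the steel tray, behind the shaker, the square jar and the squeeze bottle. Move all three containers onto the yellow cutting board, then, while they stand there, take the dish out and set it on the middle of the scale's round platter, and after that stand each container back upright on the very spot in the tray where it stood before. Do not knock anything over, and leave the mug and the spatula alone.

Things in the scene. Friction and masses are not known exactly. Their poses are not given: they have to be found in the camera images.
- dredger_mid (a point): Round brushed-metal shaker with a darker metal cap: straight body 56 mm across and 84 mm high, cap 58 mm across, 104 mm high in all, about 0.25 kg. Origin given: on its axis, half-way up (52 mm above its underside), z along its axis upwards. It starts on the tray floor in the front row; the 30 mm high dish stands a few mm behind the row, so grip at this point or up to 15 mm above it.
- jar_mid (a point): Square spice jar, cinnamon brown: body 50 x 50 mm and 82 mm high, with a round black cap 42 mm across, 104 mm high in all, about 0.22 kg. Origin given: on its axis, half-way up (52 mm above its underside); x and y are square to its flat sides, z up. It starts on the tray floor in the front row; the 30 mm high dish stands a few mm behind the row, so grip at this point or up to 15 mm above it.
- squeeze_mid (a point): Round dark brown squeeze bottle with a white cap and cone nozzle: straight body 50 mm across and 76 mm high, 104 mm high in all, about 0.24 kg. Origin given: on its axis, half-way up (52 mm above its underside), z along its axis upwards. It starts on the tray floor in the front row; the 30 mm high dish stands a few mm behind the row, so grip at this point or up to 15 mm above it.
- dish_mid (a point): White open ceramic dip dish, straight-sided, 58 mm across outside, 30 mm high, wall 4 mm, about 0.12 kg. It starts on the tray floor behind the three containers. Origin given: on its axis, half-way up (15 mm above its underside), z up.
- tray: Fixed steel tray in which the containers and the dish stand: 200 mm (x) by 236 mm (y), floor 4 mm thick, 18 mm high sides, a 50 mm high back along its +x edge, no front edge. Origin: centre of its underside, on the counter; its -x points from the dish to the open front, towards the robot; the three containers stand in a row along its y about 40 mm in front of its centre, 72 mm apart; the dish stands about 26 mm behind its centre.
- board: Fixed yellow plastic cutting board, 240 mm (x) by 200 mm (y), 12 mm thick: the side area. Origin: centre of its underside, on the counter.
- platter (a point): Centre of the top face of the round steel platter, 120 mm across, of a fixed black kitchen scale (180 by 150 mm). The platter's top is 30 mm above the counter and does not move.
- mug: Bystander: steel mug, 76 mm across, 85 mm high. Origin: centre of its underside.
- spatula: Bystander: wooden-handled spatula lying flat on the counter. Origin: about its middle, on its underside.
Things that resemble listed ones, but are neither listed nor needed, are in the scene too. Of the things shaped like the part that bears dish_mid, the white one is meant.

How it is judged:
On the way, in this order (a step that is already met when the one before it is completed fails the run):
1. the shaker, the jar and the squeeze bottle all stand released on the cutting board (x of dredger_mid in the frame of board between -0.115 and 0.115 m and y of dredger_mid in the frame of board between -0.095 and 0.095 m and z of dredger_mid in the frame of board between 0.054 and 0.072 m and angle between each of dredger_mid, jar_mid, squeeze_mid's own z axis and vertical below 0.12 rad and linear speed of each of dredger, jar, squeeze below 0.03 m/s and contact force between the fingers and dredger below 0.3 N and x of jar_mid in the frame of board between -0.115 and 0.115 m and y of jar_mid in the frame of board between -0.095 and 0.095 m and z of jar_mid in the frame of board between 0.054 and 0.072 m and contact force between the fingers and jar below 0.3 N and x of squeeze_mid in the frame of board between -0.115 and 0.115 m and y of squeeze_mid in the frame of board between -0.095 and 0.095 m and z of squeeze_mid in the frame of board between 0.054 and 0.072 m and contact force between the fingers and squeeze below 0.3 N), for 0.2 s.
2. the dish stands released on the middle of the scale's platter while the three containers still stand on the board (all of step 1 and horizontal distance between dish_mid and platter below 0.015 m and z of dish_mid in the frame of platter between 0.009 and 0.021 m and angle between dish_mid's own z axis and vertical below 0.12 rad and linear speed of dish below 0.03 m/s and contact force between the fingers and dish below 0.3 N), for 0.2 s.
At the end, for the whole second after the job is handed in: The dish stands upright on the platter, its centre within 15 mm of the platter's; the shaker, the jar and the squeeze bottle each stand upright in the tray within 15 mm of where they stood at the start (turn about the vertical is free); all released and at rest (horizontal distance between dish_mid and platter below 0.015 m and z of dish_mid in the frame of platter between 0.009 and 0.021 m and angle between each of dish_mid, dredger_mid, jar_mid, squeeze_mid's own z axis and vertical below 0.12 rad and linear speed of each of dish, dredger, jar, squeeze below 0.03 m/s and contact force between the fingers and dish below 0.3 N and distance of each of dredger_mid, jar_mid, squeeze_mid from where it was at the start of the episode below 0.015 m and contact force between the fingers and dredger below 0.3 N and contact force between the fingers and jar below 0.3 N and contact force between the fingers and squeeze below 0.3 N); the robot touches nothing.
It fails at once if a container or the dish is tipped over (angle between any of dredger_mid, jar_mid, squeeze_mid, dish_mid's own z axis and vertical above 0.7 rad).
It fails at once if the steel mug is disturbed (moved more than 20 mm) (distance of mug from where it was at the start of the episode above 0.02 m).
It fails at once if the spatula is disturbed (moved more than 20 mm) (distance of spatula from where it was at the start of the episode above 0.02 m).
It also fails if it takes over 136 s, if anything falls off the work surface, if the arm or the gripper's body presses on something with over 40 N, if the wrist force passes 120 N, or if a joint passes its speed limit or range.

## Robot

A 7-joint arm with a two-finger parallel gripper is mounted at the origin on the work surface. World frame = base frame: x ahead of the robot, y to its left, z up, the work surface at z = 0. Lengths are in m, angles in rad, forces in N, time in s.
With the tool pointing down it reaches from about 0.425 to 1.025 m from the base axis. Payload 3.6 kg.
Tool frame: the origin (TCP) lies where the fingers leave the gripper's body, on its centre line; the fingertips stand 73 mm ahead of it and the grasp point (between the pads) lies bot.grip_depth ahead of it (bot.grip_depth is the distance from the TCP to the grasp point, in m); x points along the fingers, y is the direction in which the jaws open and shut, and the axes are right-handed (so a half turn about x gives the same grasp; the last joint's range is limited). The gripper opens to 85 mm and grips with 20 to 120 N. Pads are 22 mm wide; open, the fingers measure 114 mm over their backs; the gripper's body (76 mm by 85 mm) begins 54 mm behind the grasp point. The pads swing forward as they close: fully open they stand 13 mm farther back than shut.
Start: joints at [-1.403, 0.591, 0.048, 1.609, -0.033, 0.943, -0.034], TCP at [0.188, 0.7, 0.304] pointing down, gripper open.
Joint ranges: [-2.69, 2.69], [-0.47, 2.24], [-1.27, 1.36], [0.19, 2.51], [-1.53, 4.68], [0.08, 2.07], [-3.09, 3.09]. Speed limits (rad/s): [2.57, 2.57, 3.14, 3.14, 3.14, 3.14, 3.14].

## Interface

Orientations are given as a unit quaternion [w, x, y, z].
In Python, from workcell import sensors, viewer, bot, finder gives the robot as it stands.
- The arm moves only by the tool jog_arm, never from a script. Its argument "motion" is a list of rows, each a list of 6 numbers: the shift along the tool's x, y, z in cm, then the turn, a rotation vector about the tool's x, y, z in degrees. In form: [[tx, ty, tz, rx, ry, rz], ...]. A call has 1 to 5 rows; each row shifts and turns the commanded pose from where the row before left it, along the tool's axes as they then stand; what a row does not reach is not made up. A row lasts 1/12 s, in which the tool goes at most 41.7 mm and 7.16 degrees, less where a joint would pass 70% of its speed; a pose out of reach is approached as far as the arm can. A call with a gripper value outside its range is refused whole. "grip" is the opening, from 0 (shut) to 1 (fully open), set as the call begins (left out, the last holds). The fingers move at their own pace and stop on an object; "grip_force" is the grip in N (left out, the last holds). Time passes only in rows, so rows that do not move let the fingers close. It gives the time, the measured TCP pose, the force and the opening at its end, in the units of the state.
- sensors.read_state(): the state, without advancing time (a new reading comes with each control period).
- viewer.camera(name): name is "side" or "top"; returns the picture (384x512x3 uint8, red, green, blue); there is no depth.
- viewer.get_calibration(name): a dict with "fx", "fy", "cx", "cy" (pixels), "R" (3x3) and "t" (3): a world point X has camera coordinates R X + t. Camera axes: x right, y down, z forward; pixel columns grow to the right and rows downward; lengths in m; the calibration is good to about 2 mm. A picture is of the moment at which its call begins. get_calibration takes no time and is no camera call.
- bot.hand_in(): hands the job in, once; it reports no verdict.
Trained networks look in the newest picture that a camera, given by its name, has taken for a name from the list of things; names that differ only in an ending like _2 or _b are one class to them, and where a whole thing is asked for, a point or a joint stands for the part that bears it (a point fixed in the world has none). Each returns a list of dicts, best first, with "p" (0 to 1); they miss things now and then, are a little off and sometimes report something else, mostly with a low value. They report only what shows in the picture. A call takes as long as a camera call. They do not tell look-alikes from the thing itself.
- finder.look_for(camera, label): "location" ([x, y, z] in m, in world coordinates, good to about 4 mm: the middle of the surface that is visible of it).
- finder.mark_of(camera, label): "location" ([x, y, z] in m, in world coordinates, good to about 4 mm: a listed point, or the origin of a listed thing).
The state is a dict: "clock": time; "joints": joint angles; "joint_velocities": joint speeds; "tau": joint torques, N m; "ee_pos": TCP position; "ee_rot": TCP orientation; "force": force on the tool from outside, world axes, zero at the start; "wrist_torque": the same for the moment, N m; "grip_width": finger opening in m.
Only numpy, scipy, OpenCV 4.12 (cv2) and the standard library are available. Lean on these libraries where they do the work, as an engineer would, in place of code of your own. Each camera call takes 0.05 s, during which the arm holds its last target.

## Working session

There is one attempt and no reset: what is moved stays moved. The work goes in short steps, Python scripts to look and compute and a tool call to move; the robot and the scene stay as the last step left them, time stands still between calls to the robot, and variables do not carry over. Pictures are saved under pics/ and viewed, and the job is handed in when it is done.

Besides the shell and the picture viewer there is one more tool, called after "Emit:" by a JSON object that holds its "op" and its "data". jog_arm: Moves the arm, as the interface text tells. Its arguments: {"type":"object","properties":{"motion":{"type":"array"},"grip":{"type":"number"},"grip_force":{"type":"number"}},"required":["motion"]}

```bash
ls -la; mkdir -p pics
python3 - <<'E'
from workcell import sensors, viewer, bot, finder
import cv2, numpy as np
s=sensors.read_state(); print(s); print(bot.grip_depth)
for c in ["side","top"]:
    im=viewer.camera(c); cv2.imwrite(f"pics/{c}0.png",im[:,:,::-1])
    k=viewer.get_calibration(c); print(c,k)
    for n in ["dredger_mid","jar_mid","squeeze_mid","dish_mid","tray","board","platter","mug","spatula"]:
        r=finder.mark_of(c,n); print(n,[(np.round(d["location"],4).tolist(),round(d["p"],2)) for d in r])
E
```

```text
total 12
drwxr-xr-x  3 agent agent 4096 Dec  7 05:55 .
drwxr-xr-x 23 root  root  4096 Dec  7 05:55 ..
drwxr-xr-x  2 agent agent 4096 Dec  7 05:55 pics
{'clock': 0.0, 'joints': array([-1.40251561,  0.59209443,  0.04830984,  1.60982503, -0.03324232,
        0.94269593, -0.03369705]), 'joint_velocities': array([ 4.38927986e-04,  1.30135372e-04,  5.40880583e-04, -2.23622302e-03,
        1.27889875e-03, -9.28394945e-04, -2.36524638e-05]), 'tau': array([-2.37707309e-04, -5.48682976e+01,  1.54637475e+00, -1.98128253e+01,
        9.37945530e-03,  8.63032357e-03,  8.76505567e-06]), 'ee_pos': array([0.18746005, 0.69965924, 0.30275783]), 'ee_rot': array([ 0.70102263,  0.09146747,  0.70110306, -0.09303478]), 'force': array([0.56174103, 1.08588759, 0.17113799]), 'wrist_torque': array([ 0.04272005,  0.08847534, -0.00164106]), 'grip_width': 0.08545994755060758}
0.0539
side {'fx': 394.67366074888855, 'fy': 394.67366074888855, 'cx': 246.9892424950773, 'cy': 194.44984820679602, 'R': array([[ 0.9751883 , -0.22046509,  0.02007323],
       [-0.13172012, -0.65072735, -0.74779925],
       [ 0.17792583,  0.
[... 668 characters left out ...]
522404, 'R': array([[ 0.02893245, -0.99942114, -0.01789684],
       [-0.99586782, -0.02727845, -0.08662087],
       [ 0.08608253,  0.02032904, -0.99608058]]), 't': array([-0.03223328,  0.62949186,  0.97861886])}
dredger_mid [([0.483, 0.0766, 0.0579], 0.96)]
jar_mid [([0.5091, -0.0646, 0.0573], 0.55)]
squeeze_mid [([0.4958, 0.007, 0.0555], 0.6)]
dish_mid [([0.7501, 0.1191, 0.0108], 0.79), ([0.5574, 0.0239, 0.0176], 0.58), ([0.7141, -0.0871, 0.0138], 0.56)]
tray [([0.5333, 0.0175, -0.0016], 0.83)]
board [([0.4897, 0.3252, 0.0008], 0.94)]
platter [([0.525, -0.2956, 0.029], 0.55)]
mug [([0.7463, -0.288, -0.0011], 0.74), ([0.5587, 0.0233, 0.0205], 0.33)]
spatula [([0.8165, 0.029, -0.0035], 0.83)]
```

View pics/side0.png

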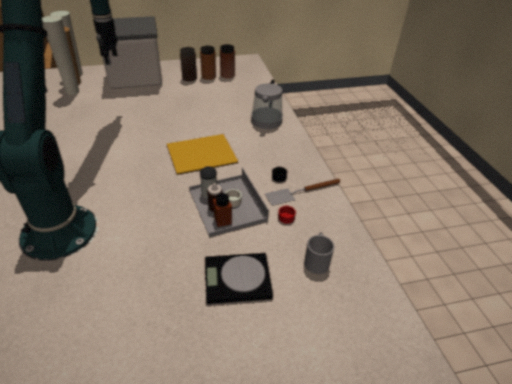

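View pics/top0.png

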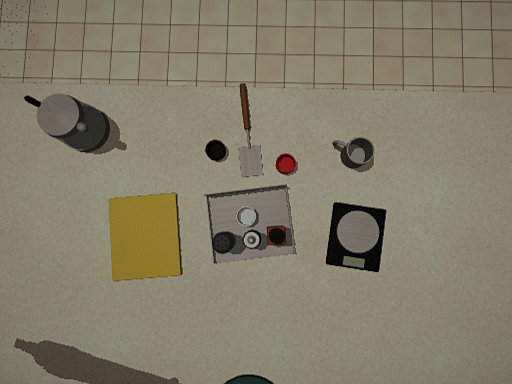

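```bash
python3 - <<'E'
import cv2
im=cv2.imread("pics/top0.png")[175:275,195:310]
cv2.imwrite("pics/topz.png",cv2.resize(im,None,fx=6.5,fy=6,interpolation=cv2.INTER_CUBIC))
im=cv2.imread("pics/side0.png")[160:240,180:280]
cv2.imwrite("pics/sidez.png",cv2.resize(im,None,fx=7,fy=7,interpolation=cv2.INTER_CUBIC))
E
cat > h.py <<'E'
from workcell import sensors, viewer, bot, finder
import cv2, numpy as np
from scipy.spatial.transform import Rotation as Ro
def ray(c,u,v,z):
    k=viewer.get_calibration(c);R=k["R"];t=k["t"]
    d=R.T@np.array([(u-k["cx"])/k["fx"],(v-k["cy"])/k["fy"],1]);o=-R.T@t
    return o+d*(z-o[2])/d[2]
def proj(c,X):
    k=viewer.get_calibration(c);p=k["R"]@np.array(X)+k["t"]
    return np.array([k["fx"]*p[0]/p[2]+k["cx"],k["fy"]*p[1]/p[2]+k["cy"]])
def tool():
    s=sensors.read_state();q=s["ee_rot"];R=Ro.from_quat([q[1],q[2],q[3],q[0]]).as_matrix()
    return s,np.array(s["ee_pos"]),R
def go(g=None,yaw=None):
    """grasp point target g (world), jaw axis yaw deg (tool y direction in world)"""
    s,p,R=tool()
    print("t",round(s["clock"],2),"tcp",np.round(p,4),"grasp",np.round(p+R[:,0]*bot.grip_depth,4),"w",round(s["grip_width"],4),"F",np.round(s["force"],1),"xdir",np.round(R[:,0],3),"jawyaw",round(np.degrees(np.arctan2(R[1,1],R[0,1])),1))
    if g is not None:
        y=np.radians(yaw); ex=np.array([0,0,-1.]);ey=np.array([np.cos(y),np.sin(y),0]);Rt=np.stack([ex,ey,np.cross(ex,ey)],1)
        tp=np.array(g)-ex*bot.grip_depth
        print(" shift cm in current tool",np.round(R.T@(tp-p)*100,2)," in target tool",np.round(Rt.T@(tp-p)*100,2),"turn deg",np.round(np.degrees(Ro.from_matrix(R.T@Rt).as_rotvec()),2))
E
python3 -c "
from h import *
go()
for c,uv in [('top',(216,263)),('top',(297,254)),('top',(289,185)),('top',(206,188))]: print(ray(c,*uv,0.018))
for z in (0.004,): print(ray('top',247,216,0.03))
"
```

```text
t 1.0 tcp [0.1876 0.7003 0.304 ] grasp [0.1876 0.7003 0.2501] w 0.0856 F [-0.1  0.1  0.7] xdir [ 0.  0. -1.] jawyaw 75.0
[0.42029637 0.10372762 0.018     ]
[ 0.45283451 -0.12713385  0.018     ]
[ 0.65035343 -0.10003777  0.018     ]
[0.63500717 0.14153044 0.018     ]
[0.55682613 0.01860377 0.03      ]
```

View pics/topz.png

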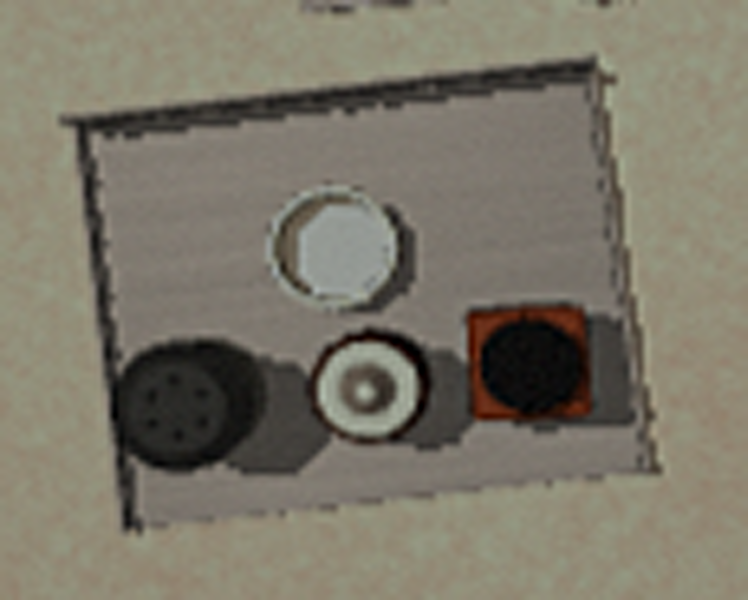

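View pics/sidez.png

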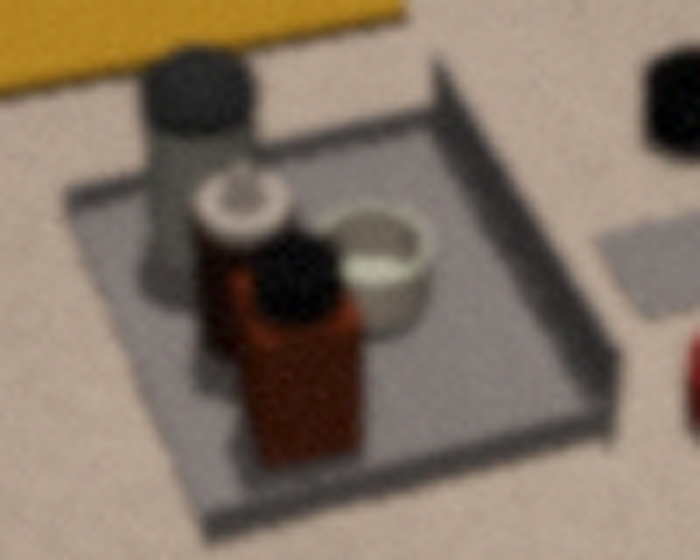

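```bash
python3 -c "
from h import *
for n,u,v,z in [('dred',222.7,242.5,.108),('sq',251.5,239.7,.108),('sqcap',251.5,239.4,.085),('jar',277,236.2,.108),('dish',246.5,216.3,.034)]: print(n,ray('top',u,v,z))
im=cv2.imread('pics/top0.png');g=cv2.cvtColor(im,cv2.COLOR_BGR2HSV)
m=cv2.inRange(g,(0,150,50),(15,255,255));m[:215]=0;m[250:]=0;m[:,:255]=0;m[:,300:]=0
pts=cv2.findNonZero(m);print(cv2.minAreaRect(pts),len(pts))
m=cv2.inRange(g,(20,150,80),(35,255,255));r=cv2.minAreaRect(cv2.findNonZero(m));print(r);b=cv2.boxPoints(r);print([ray('top',*p,.012).round(4).tolist() for p in b]); print(ray('top',*r[0],.012))
print(proj('side',[.484,.078,.108]),proj('side',[.496,.007,.108]),proj('side',[.509,-.063,.108]),proj('side',[.557,.0205,.034]))
g=cv2.cvtColor(im,cv2.COLOR_BGR2GRAY)
sub=im[195:280,320:395];cv2.imwrite('pics/plt.png',cv2.resize(sub,None,fx=7,fy=7,interpolation=cv2.INTER_CUBIC))
go([.484,.078,.066],8); go([.484,.078,.066],188)
go([.484,.078,.066],98)
"
```

```text
dred [0.48474139 0.07589663 0.108     ]
sq [0.49426857 0.00065618 0.108     ]
sqcap [0.49383475 0.00156997 0.085     ]
jar [ 0.50534182 -0.06580048  0.108     ]
dish [0.55588115 0.01978538 0.034     ]
((276.0, 235.0), (18.0, 18.0), 90.0) 114
((143.4077911376953, 236.5704803466797), (83.14969635009766, 68.14863586425781), 86.3086166381836)
[[0.6002, 0.4344, 0.012], [0.6186, 0.234, 0.012], [0.3799, 0.2066, 0.012], [0.3612, 0.4027, 0.012]]
[0.48875197 0.31914317 0.012     ]
[207.63493283 169.88597999] [214.70279263 182.97996581] [222.61787733 196.89215266] [232.83476241 195.0848983 ]
t 1.0 tcp [0.1876 0.7003 0.304 ] grasp [0.1876 0.7003 0.2501] w 0.0856 F [-0.1  0.1  0.7] xdir [ 0.  0. -1.] jawyaw 75.0
 shift cm in current tool [ 18.4  -52.44  44.73]  in target tool [18.41 20.69 65.75] turn deg [ 6.7e+01 -0.0e+00 -1.0e-02]
t 1.0 tcp [0.1876 0.7003 0.304 ] grasp [0.1876 0.7003 0.2501] w 0.0856 F [-0.1  0.1  0.7] xdir [ 0.  0. -1.] jawyaw 75.0
 shift cm in current tool [ 18.4  -52.44  44.73]  in target tool [ 18.41 -20.69 -65.75] turn deg [-1.13e+02  1.00e-02 -0.00e+00]
t 1.0 tcp [0.1876 0.7003 0.304 ] grasp [0.1876 0.7003 0.2501] w 0.0856 F [-0.1  0.1  0.7] xdir [ 0.  0. -1.] jawyaw 75.0
 shift cm in current tool [ 18.4  -52.44  44.73]  in target tool [ 18.41 -65.75  20.69] turn deg [-2.3e+01  0.0e+00 -1.0e-02]
```

View pics/plt.png

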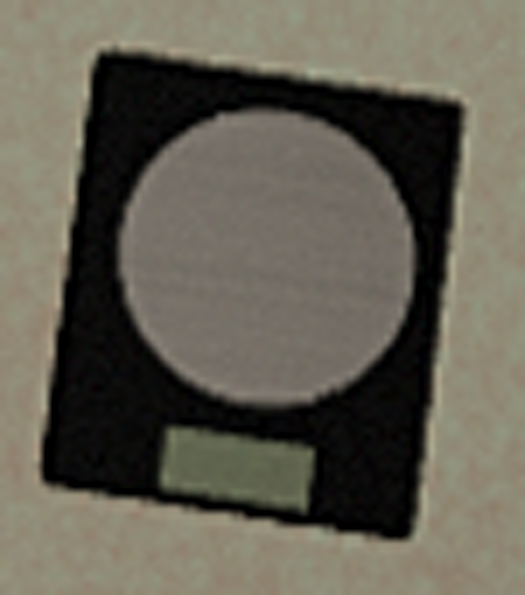

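Emit:
{"op": "jog_arm", "data": {"motion": [[0,-3,2.5,0,0,0],[0,-3,2.5,0,0,0],[0,-3,2.5,0,0,0],[0,-3,2.5,0,0,0],[0,-3,2.5,0,0,0]], "grip": 1}}

```text
clock: 1.42
ee_pos: [0.2701, 0.5214, 0.3041]
ee_rot: [0.701, 0.092, 0.701, -0.092]
force: [0.7, 1.2, 0.2]
grip_width: 0.0853
```

Emit:
{"op": "jog_arm", "data": {"motion": [[0,-3,2.5,0,0,0],[0,-3,2.5,0,0,0],[0,-3,2.5,0,0,0],[0,-3,2.5,0,0,0],[0,-3,2.5,0,0,0]]}}

```text
clock: 1.83
ee_pos: [0.3521, 0.3442, 0.3043]
ee_rot: [0.701, 0.092, 0.701, -0.092]
force: [0.3, -0.0, -0.8]
grip_width: 0.085
```

```bash
python3 -c "
from h import *
print(ray('top',358.1,231.9,.03))
go([.484,.077,.16],8);print(tool()[0]['joints'].round(2))"
```

```text
[ 0.52098731 -0.2973493   0.03      ]
t 1.83 tcp [0.3521 0.3442 0.3043] grasp [0.3521 0.3442 0.2504] w 0.085 F [ 0.3 -0.  -0.8] xdir [ 0.001  0.001 -1.   ] jawyaw 75.0
 shift cm in current tool [  9.03 -22.41  19.65]  in target tool [ 9.04  9.34 28.29] turn deg [ 6.702e+01 -1.000e-02 -6.000e-02]
[-0.93  0.3   0.09  2.13 -0.04  0.72  0.48]
```

Emit:
{"op": "jog_arm", "data": {"motion": [[0,-2.8,2.45,0,0,0],[0,-2.8,2.45,0,0,0],[0,-2.8,2.45,0,0,0],[0,-2.8,2.45,0,0,0],[0,-2.8,2.45,0,0,0]]}}

```text
clock: 2.25
ee_pos: [0.4342, 0.1773, 0.3043]
ee_rot: [0.701, 0.092, 0.701, -0.092]
force: [0.9, 0.7, -0.1]
grip_width: 0.0858
```

Emit:
{"op": "jog_arm", "data": {"motion": [[0,-2.8,2.45,7,0,0],[0,0,0,7,0,0],[0,0,0,7,0,0],[0,0,0,7,0,0],[0,0,0,7,0,0]]}}

```text
clock: 2.67
ee_pos: [0.4504, 0.1451, 0.3042]
ee_rot: [0.64, 0.301, 0.64, -0.301]
force: [0.1, 1.0, 0.3]
grip_width: 0.0856
```

Emit:
{"op": "jog_arm", "data": {"motion": [[0,0,0,7,0,0],[0,0,0,7,0,0],[0,0,0,7,0,0],[0,0,0,7,0,0],[0,0,0,4,0,0]]}}

```text
clock: 3.08
ee_pos: [0.4502, 0.1457, 0.3042]
ee_rot: [0.533, 0.465, 0.532, -0.465]
force: [0.0, -0.4, 0.1]
grip_width: 0.0853
```

```bash
python3 -c "
from h import *
go([.484,.077,.16],8);print(tool()[0]['joints'].round(2))"
```

```text
t 3.08 tcp [0.4502 0.1457 0.3042] grasp [0.4502 0.1457 0.2503] w 0.0853 F [ 0.  -0.4  0.1] xdir [ 0.001  0.    -1.   ] jawyaw 7.7
 shift cm in current tool [9.03 2.43 7.26]  in target tool [9.03 2.4  7.27] turn deg [-0.29 -0.01 -0.04]
[-0.76  0.3   0.44  2.18 -0.19  0.7  -0.06]
```

Emit:
{"op": "jog_arm", "data": {"motion": [[0,1.2,3.6,0,0,0],[0,1.2,3.7,0,0,0],[2.5,0,0,0,0,0],[2.5,0,0,0,0,0],[2.5,0,0,0,0,0]]}}

```text
clock: 3.5
ee_pos: [0.485, 0.0759, 0.2288]
ee_rot: [0.534, 0.465, 0.533, -0.464]
force: [0.5, 0.2, -0.1]
grip_width: 0.0856
```

```bash
python3 -c "
from h import *
go([.484,.077,.064],8)
for c in ('top','side'):
  im=viewer.camera(c); im=im[160:280,180:320,::-1] if c=='top' else im[120:240,160:300,::-1]
  cv2.imwrite('pics/a_%s.png'%c,cv2.resize(im,None,fx=5,fy=5,interpolation=cv2.INTER_CUBIC))"
```

```text
t 3.5 tcp [0.485  0.0759 0.2288] grasp [0.4851 0.0759 0.1749] w 0.0856 F [ 0.5  0.2 -0.1] xdir [ 0.003  0.001 -1.   ] jawyaw 7.9
 shift cm in current tool [11.09 -0.11 -0.12]  in target tool [11.09 -0.08 -0.12] turn deg [-0.09 -0.01 -0.16]
```

View pics/a_top.png

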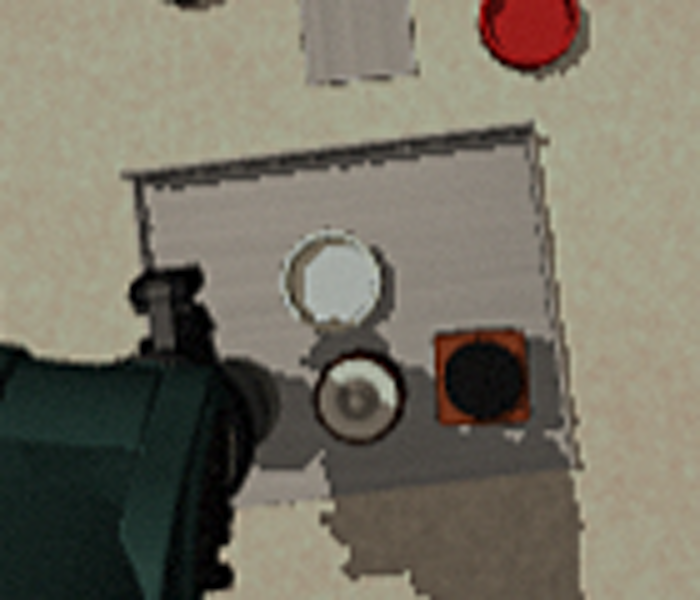

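View pics/a_side.png

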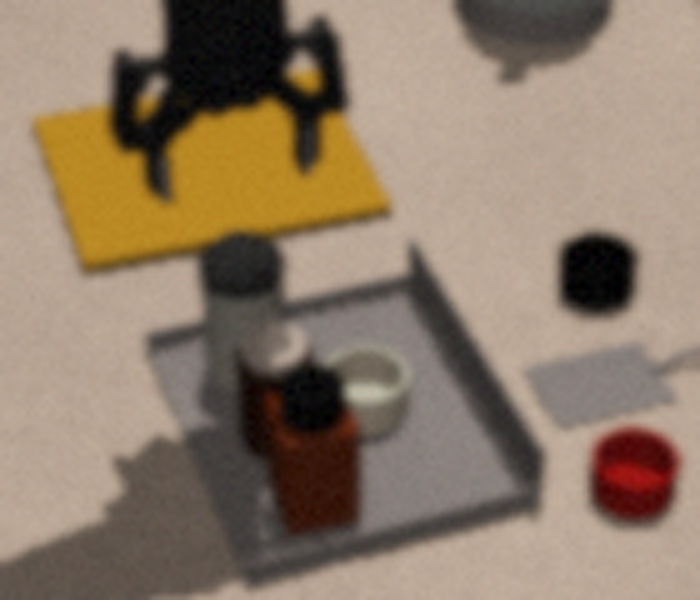

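Emit:
{"op": "jog_arm", "data": {"motion": [[3,-0.1,-0.1,0,0,0],[3,0,0,0,0,0],[2,0,0,0,0,0],[2,0,0,0,0,0],[1,0,0,0,0,0]]}}

```text
clock: 4.02
ee_pos: [0.4831, 0.0778, 0.1182]
ee_rot: [0.534, 0.464, 0.534, -0.464]
force: [0.1, 0.2, 0.4]
grip_width: 0.0854
```

Emit:
{"op": "jog_arm", "data": {"motion": [[0,0,0,0,0,0],[0,0,0,0,0,0],[0,0,0,0,0,0],[0,0,0,0,0,0],[0,0,0,0,0,0]], "grip": 0.5, "grip_force": 30}}

```text
clock: 4.43
ee_pos: [0.4839, 0.0776, 0.1202]
ee_rot: [0.534, 0.465, 0.533, -0.463]
force: [0.7, 0.1, 5.7]
grip_width: 0.0555
```

```bash
python3 -c "
from h import *
go([.484,.077,.064],8)"
```

```text
t 4.43 tcp [0.4839 0.0776 0.1202] grasp [0.4841 0.0777 0.0663] w 0.0555 F [0.7 0.1 5.7] xdir [ 0.003  0.001 -1.   ] jawyaw 8.0
 shift cm in current tool [0.23 0.   0.06]  in target tool [0.23 0.   0.06] turn deg [ 0.01 -0.01 -0.18]
```

Emit:
{"op": "jog_arm", "data": {"motion": [[-1,0,0,0,0,0],[-2,0,0,0,0,0],[-2,0,0,0,0,0],[0,0,0,0,0,0]], "grip_force": 40}}

```text
clock: 4.77
ee_pos: [0.4837, 0.0775, 0.172]
ee_rot: [0.535, 0.465, 0.533, -0.463]
force: [0.8, -0.1, -3.8]
grip_width: 0.0554
```

```bash
python3 -c "
from h import *
go([.482,.389,.1172],8)"
```

```text
t 4.77 tcp [0.4837 0.0775 0.172 ] grasp [0.484  0.0776 0.1181] w 0.0554 F [ 0.8 -0.1 -3.8] xdir [ 0.005  0.001 -1.   ] jawyaw 8.0
 shift cm in current tool [  0.12   4.16 -30.87]  in target tool [  0.09   4.16 -30.87] turn deg [-0.   -0.03 -0.27]
```

Emit:
{"op": "jog_arm", "data": {"motion": [[0,0.2,-1.5,0,0,0],[0,0.4,-3,0,0,0],[0,0.4,-3,0,0,0],[0,0.4,-3,0,0,0],[0,0.4,-3,0,0,0]]}}

```text
clock: 5.18
ee_pos: [0.4809, 0.2147, 0.1687]
ee_rot: [0.533, 0.464, 0.534, -0.464]
force: [-0.1, 0.0, -3.1]
grip_width: 0.0555
```

Emit:
{"op": "jog_arm", "data": {"motion": [[0,0.4,-3,0,0,0],[0,0.4,-3,0,0,0],[0,0.5,-3.5,0,0,0],[0,0.5,-3.5,0,0,0],[0,0.5,-2.5,0,0,0]]}}

```text
clock: 5.6
ee_pos: [0.4811, 0.3742, 0.1683]
ee_rot: [0.534, 0.463, 0.535, -0.463]
force: [-0.2, 1.0, -3.0]
grip_width: 0.0552
```

Emit:
{"op": "jog_arm", "data": {"motion": [[0,0.4,-1.8,0,0,0],[0,0,0,0,0,0]]}}

```text
clock: 5.77
ee_pos: [0.4828, 0.3953, 0.1682]
ee_rot: [0.535, 0.463, 0.536, -0.461]
force: [-0.1, 1.5, -2.6]
grip_width: 0.0554
```

```bash
python3 -c "
from h import *
go([.482,.389,.0753],8)
for c in ('top','side'):
  im=viewer.camera(c); im=im[160:300,90:300,::-1] if c=='top' else im[90:230,140:350,::-1]
  cv2.imwrite('pics/b_%s.png'%c,cv2.resize(im,None,fx=3.5,fy=3.5,interpolation=cv2.INTER_CUBIC))"
```

```text
t 5.77 tcp [0.4828 0.3953 0.1682] grasp [0.4828 0.3955 0.1143] w 0.0554 F [-0.1  1.5 -2.6] xdir [-0.     0.004 -1.   ] jawyaw 8.5
 shift cm in current tool [ 3.9  -0.17  0.62]  in target tool [ 3.9  -0.17  0.61] turn deg [ 0.46 -0.22 -0.03]
```

View pics/b_side.png

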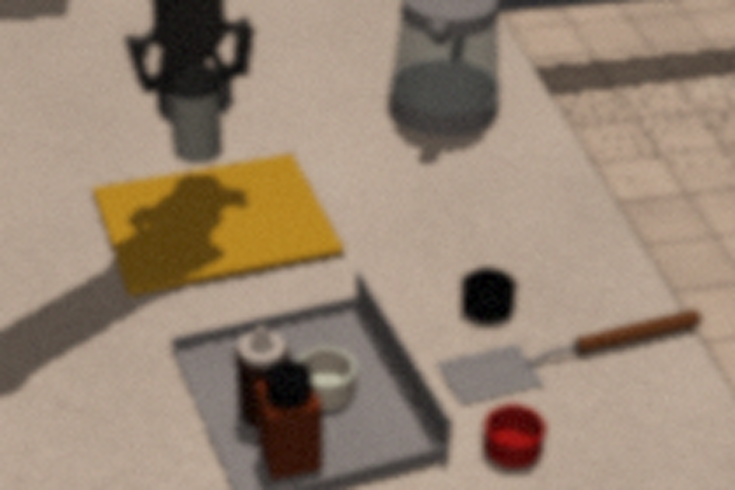

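Emit:
{"op": "jog_arm", "data": {"motion": [[1,0,0.2,0,0,0],[1,0,0.2,0,0,0],[0.8,0,0,0,0,0],[0.5,0,0,0,0,0],[0.3,0,0,0,0,0]]}}

```text
clock: 6.28
ee_pos: [0.4847, 0.3834, 0.1314]
ee_rot: [0.533, 0.463, 0.533, -0.465]
force: [-0.9, -0.1, -3.0]
grip_width: 0.055
```

Emit:
{"op": "jog_arm", "data": {"motion": [[0.2,0,0,0,0,0],[0,0,0,0,0,0],[0,0,0,0,0,0]]}}

```text
clock: 6.53
ee_pos: [0.4852, 0.3848, 0.131]
ee_rot: [0.534, 0.464, 0.534, -0.464]
force: [-0.8, -0.7, -3.7]
grip_width: 0.0551
```

```bash
python3 -c "
from h import *
go([.482,.389,.0743],8)"
```

```text
t 6.53 tcp [0.4852 0.3848 0.131 ] grasp [0.4852 0.3848 0.0771] w 0.0551 F [-0.8 -0.7 -3.7] xdir [ 0.  0. -1.] jawyaw 8.0
 shift cm in current tool [ 0.28 -0.26 -0.46]  in target tool [ 0.28 -0.26 -0.46] turn deg [-0.   -0.01 -0.01]
```

Emit:
{"op": "jog_arm", "data": {"motion": [[0.1,0,-0.2,0,0,0],[0.1,0,-0.2,0,0,0],[0.1,0,0,0,0,0],[0,0,0,0,0,0],[0,0,0,0,0,0]]}}

```text
clock: 6.95
ee_pos: [0.4845, 0.3897, 0.1284]
ee_rot: [0.534, 0.464, 0.534, -0.463]
force: [-0.8, 1.2, 0.1]
grip_width: 0.0553
```

Emit:
{"op": "jog_arm", "data": {"motion": [[0.1,0,0,0,0,0],[0.1,0,0,0,0,0],[0,0,0,0,0,0]]}}

```text
clock: 7.2
ee_pos: [0.4846, 0.3898, 0.1283]
ee_rot: [0.533, 0.464, 0.535, -0.463]
force: [-3.9, 0.0, 13.3]
grip_width: 0.0552
```

Emit:
{"op": "jog_arm", "data": {"motion": [[-0.2,0,0,0,0,0],[0,0,0,0,0,0],[0,0,0,0,0,0],[0,0,0,0,0,0],[0,0,0,0,0,0]], "grip": 1}}

```text
clock: 7.62
ee_pos: [0.4845, 0.3884, 0.1276]
ee_rot: [0.534, 0.464, 0.534, -0.464]
force: [-0.2, -1.1, -0.3]
grip_width: 0.0853
```

Emit:
{"op": "jog_arm", "data": {"motion": [[-1,0,0,0,0,0],[-3,0,0,0,0,0],[-3,0,0,0,0,0],[-3,0,0,0,0,0],[0,0,0,0,0,0]]}}

```text
clock: 8.03
ee_pos: [0.4877, 0.39, 0.2341]
ee_rot: [0.534, 0.468, 0.533, -0.46]
force: [1.0, 0.2, 0.1]
grip_width: 0.0854
```

```bash
python3 -c "
from h import *
go([.4945,.004,.170],8)
for c in ('top','side'):
  im=viewer.camera(c)
  for n in ('squeeze_mid','jar_mid','dredger_mid'):
    print(c,n,[(d['location'].round(4) if hasattr(d['location'],'round') else d['location'],round(d['p'],2)) for d in finder.mark_of(c,n)][:2])
  im=im[160:300,90:300,::-1] if c=='top' else im[90:230,140:350,::-1]
  cv2.imwrite('pics/c_%s.png'%c,cv2.resize(im,None,fx=3.5,fy=3.5,interpolation=cv2.INTER_CUBIC))"
```

```text
t 8.03 tcp [0.4877 0.39   0.2341] grasp [0.4881 0.3904 0.1802] w 0.0854 F [1.  0.2 0.1] xdir [ 0.008  0.007 -1.   ] jawyaw 8.0
 shift cm in current tool [ 0.77 -4.68 38.33]  in target tool [ 1.02 -4.7  38.32] turn deg [-0.04 -0.31 -0.53]
top squeeze_mid [([0.4951, 0.0043, 0.0584], 0.67)]
top jar_mid [([0.5073, -0.0635, 0.0558], 0.68)]
top dredger_mid [([0.4827, 0.3885, 0.0649], 0.86)]
side squeeze_mid [([0.4936, 0.0009, 0.0571], 0.75)]
side jar_mid [([0.5075, -0.0632, 0.0539], 0.57)]
side dredger_mid [([0.4849, 0.3936, 0.066], 0.6)]
```

View pics/c_side.png

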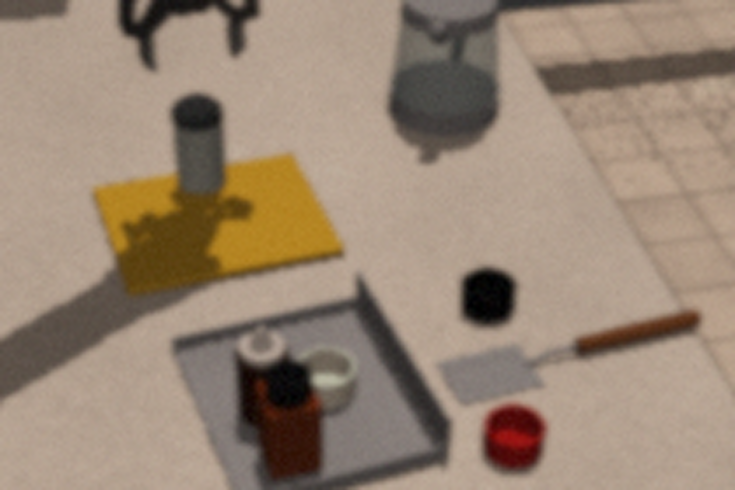

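Emit:
{"op": "jog_arm", "data": {"motion": [[0,-0.2,2,0,0,0],[0,-0.4,3.5,0,0,0],[0,-0.4,3.5,0,0,0],[0,-0.4,3.5,0,0,0],[0,-0.4,3.5,0,0,0]]}}

```text
clock: 8.85
ee_pos: [0.4885, 0.2262, 0.2272]
ee_rot: [0.534, 0.463, 0.534, -0.464]
force: [0.9, -0.8, 0.7]
grip_width: 0.0855
```

Emit:
{"op": "jog_arm", "data": {"motion": [[0,-0.4,3.5,0,0,0],[0,-0.4,3.5,0,0,0],[0,-0.5,3.5,0,0,0],[0,-0.5,3.5,0,0,0],[0,-0.5,3.5,0,0,0]]}}

```text
clock: 9.27
ee_pos: [0.4901, 0.0495, 0.2274]
ee_rot: [0.534, 0.464, 0.534, -0.464]
force: [0.4, 0.1, 0.4]
grip_width: 0.0851
```

Emit:
{"op": "jog_arm", "data": {"motion": [[0,-0.4,3,0,0,0],[0,-0.2,1.5,0,0,0],[0,0,0,0,0,0],[0,0,0,0,0,0]]}}

```text
clock: 9.6
ee_pos: [0.4906, 0.005, 0.2275]
ee_rot: [0.533, 0.464, 0.533, -0.465]
force: [0.7, 0.5, -0.3]
grip_width: 0.0854
```

```bash
python3 -c "
from h import *
go([.4945,.003,.064],8)"
```

```text
t 9.6 tcp [0.4906 0.005  0.2275] grasp [0.4906 0.005  0.1736] w 0.0854 F [ 0.7  0.5 -0.3] xdir [-0.001 -0.    -1.   ] jawyaw 7.8
 shift cm in current tool [10.96  0.37  0.25]  in target tool [10.96  0.36  0.25] turn deg [-0.15 -0.    0.06]
```

Emit:
{"op": "jog_arm", "data": {"motion": [[2,0.4,0.3,0,0,0],[3,0,0,0,0,0],[3,0,0,0,0,0],[2,0,0,0,0,0],[1,0,0,0,0,0]]}}

```text
clock: 10.02
ee_pos: [0.4942, 0.0057, 0.1152]
ee_rot: [0.533, 0.462, 0.536, -0.464]
force: [-0.1, 0.1, 0.3]
grip_width: 0.085
```

Emit:
{"op": "jog_arm", "data": {"motion": [[0,0,0,0,0,0],[0,0,0,0,0,0],[0,0,0,0,0,0],[0,0,0,0,0,0],[0,0,0,0,0,0]], "grip": 0.45, "grip_force": 40}}

```text
clock: 10.43
ee_pos: [0.4953, 0.0038, 0.1189]
ee_rot: [0.534, 0.464, 0.534, -0.463]
force: [-1.7, 0.1, 2.9]
grip_width: 0.049
```

Emit:
{"op": "jog_arm", "data": {"motion": [[0,0,0,0,0,0]]}}

```text
clock: 10.52
ee_pos: [0.4953, 0.0038, 0.1189]
ee_rot: [0.534, 0.464, 0.534, -0.463]
force: [-1.5, 1.1, 6.3]
grip_width: 0.049
```

```bash
python3 -c "
from h import *
go([.4945,.003,.064],8)"
```

```text
t 10.52 tcp [0.4953 0.0038 0.1189] grasp [0.4954 0.0038 0.065 ] w 0.049 F [-1.5  1.1  6.3] xdir [ 0.001  0.001 -1.   ] jawyaw 8.0
 shift cm in current tool [ 0.1  -0.09  0.06]  in target tool [ 0.1  -0.09  0.06] turn deg [ 0.02 -0.03 -0.06]
```

Emit:
{"op": "jog_arm", "data": {"motion": [[-1,0,0,0,0,0],[-2,0,0,0,0,0],[-2,0,0,0,0,0],[0,0,0,0,0,0]]}}

```text
clock: 10.85
ee_pos: [0.4972, 0.0031, 0.1711]
ee_rot: [0.535, 0.466, 0.532, -0.462]
force: [0.6, 0.6, -2.8]
grip_width: 0.0489
```

```bash
python3 -c "
from h import *
go([.489,.321,.115],8)"
```

```text
t 10.85 tcp [0.4972 0.0031 0.1711] grasp [0.4975 0.0031 0.1172] w 0.0489 F [ 0.6  0.6 -2.8] xdir [ 0.007 -0.    -1.   ] jawyaw 8.0
 shift cm in current tool [  0.21   3.6  -31.59]  in target tool [  0.22   3.61 -31.59] turn deg [-0.02  0.06 -0.38]
```

Emit:
{"op": "jog_arm", "data": {"motion": [[0,0.2,-1.5,0,0,0],[0,0.4,-3,0,0,0],[0,0.4,-3,0,0,0],[0,0.4,-3,0,0,0],[0,0.4,-3,0,0,0]]}}

```text
clock: 11.27
ee_pos: [0.4941, 0.1408, 0.1678]
ee_rot: [0.534, 0.464, 0.533, -0.464]
force: [0.4, 0.3, -3.1]
grip_width: 0.049
```

Emit:
{"op": "jog_arm", "data": {"motion": [[0,0.4,-3,0,0,0],[0,0.4,-3,0,0,0],[0,0.4,-3,0,0,0],[0,0.3,-3,0,0,0],[0,0.3,-3,0,0,0]]}}

```text
clock: 11.68
ee_pos: [0.4908, 0.2922, 0.1676]
ee_rot: [0.534, 0.464, 0.534, -0.464]
force: [0.1, 0.5, -2.4]
grip_width: 0.0492
```

Emit:
{"op": "jog_arm", "data": {"motion": [[0,0.2,-2,0,0,0],[0,0,-1,0,0,0],[0,0,0,0,0,0],[0,0,0,0,0,0],[0,0,0,0,0,0]]}}

```text
clock: 12.1
ee_pos: [0.4891, 0.318, 0.1678]
ee_rot: [0.533, 0.464, 0.533, -0.465]
force: [1.1, -0.5, -2.9]
grip_width: 0.0492
```

```bash
python3 -c "
from h import *
go([.489,.321,.073],8)"
```

```text
t 12.1 tcp [0.4891 0.318  0.1678] grasp [0.4891 0.3179 0.1139] w 0.0492 F [ 1.1 -0.5 -2.9] xdir [-0.    -0.002 -1.   ] jawyaw 7.8
 shift cm in current tool [ 4.09  0.03 -0.31]  in target tool [ 4.09  0.03 -0.3 ] turn deg [-0.16  0.11  0.04]
```

Lower to just above contact (4.1 cm), then release.

Emit:
{"op": "jog_arm", "data": {"motion": [[1,0,-0.2,0,0,0],[1.2,0,0,0,0,0],[1,0,0,0,0,0],[0.5,0,0,0,0,0],[0.2,0,0,0,0,0]]}}

```text
clock: 12.52
ee_pos: [0.488, 0.3217, 0.1271]
ee_rot: [0.533, 0.463, 0.534, -0.465]
force: [-1.3, -1.2, 0.0]
grip_width: 0.049
```

Emit:
{"op": "jog_arm", "data": {"motion": [[0.1,0,0,0,0,0],[0.1,0,0,0,0,0],[0,0,0,0,0,0],[0,0,0,0,0,0]]}}

```text
clock: 12.85
ee_pos: [0.4893, 0.3228, 0.1272]
ee_rot: [0.534, 0.465, 0.533, -0.463]
force: [0.5, -0.4, -2.3]
grip_width: 0.049
```

Emit:
{"op": "jog_arm", "data": {"motion": [[0.1,0,0,0,0,0],[0,0,0,0,0,0],[0,0,0,0,0,0]]}}

```text
clock: 13.1
ee_pos: [0.4894, 0.3231, 0.1269]
ee_rot: [0.534, 0.465, 0.534, -0.463]
force: [-2.0, -1.6, 5.5]
grip_width: 0.0491
```

Emit:
{"op": "jog_arm", "data": {"motion": [[0,0,0,0,0,0],[0,0,0,0,0,0],[0,0,0,0,0,0],[0,0,0,0,0,0],[0,0,0,0,0,0]], "grip": 1}}

```text
clock: 13.52
ee_pos: [0.4888, 0.3227, 0.1258]
ee_rot: [0.534, 0.464, 0.534, -0.464]
force: [-0.3, 0.2, -0.4]
grip_width: 0.0853
```

Emit:
{"op": "jog_arm", "data": {"motion": [[-1,0,0,0,0,0],[-3,0,0,0,0,0],[-3,0,0,0,0,0],[-3,0,0,0,0,0],[0,0,0,0,0,0]]}}

```text
clock: 13.93
ee_pos: [0.4919, 0.3237, 0.2318]
ee_rot: [0.534, 0.468, 0.533, -0.46]
force: [-0.1, -1.2, 0.3]
grip_width: 0.0854
```

```bash
python3 -c "
from h import *
go([.5075,-.0635,.170],3)
go([.5075,-.0635,.170],8)
for c in ('top','side'):
  im=viewer.camera(c)
  for n in ('squeeze_mid','jar_mid','dredger_mid','dish_mid'):
    print(c,n,[(np.round(d['location'],4).tolist(),round(d['p'],2)) for d in finder.mark_of(c,n)][:3])
  im=im[160:300,90:300,::-1] if c=='top' else im[90:230,140:350,::-1]
  cv2.imwrite('pics/d_%s.png'%c,cv2.resize(im,None,fx=3.5,fy=3.5,interpolation=cv2.INTER_CUBIC))"
```

```text
t 13.93 tcp [0.4919 0.3237 0.2318] grasp [0.4923 0.324  0.1779] w 0.0854 F [-0.1 -1.2  0.3] xdir [ 0.009  0.006 -1.   ] jawyaw 8.0
 shift cm in current tool [ 0.57 -3.82 38.56]  in target tool [ 0.79 -0.47 38.74] turn deg [ 4.96 -0.29 -0.53]
t 13.93 tcp [0.4919 0.3237 0.2318] grasp [0.4923 0.324  0.1779] w 0.0854 F [-0.1 -1.2  0.3] xdir [ 0.009  0.006 -1.   ] jawyaw 8.0
 shift cm in current tool [ 0.57 -3.82 38.56]  in target tool [ 0.79 -3.84 38.56] turn deg [-0.04 -0.27 -0.54]
top squeeze_mid [([0.4924, 0.3213, 0.0659], 0.95)]
top jar_mid [([0.5062, -0.0635, 0.0574], 0.83)]
top dredger_mid [([0.4806, 0.3907, 0.0626], 0.72)]
top dish_mid [([0.7486, 0.1183, 0.0102], 0.88), ([0.7123, -0.0861, 0.0155], 0.76), ([0.5571, 0.0248, 0.0182], 0.73)]
side squeeze_mid [([0.4884, 0.3217, 0.063], 0.84)]
side jar_mid [([0.5035, -0.0639, 0.055], 0.76)]
side dredger_mid [([0.4857, 0.3945, 0.0679], 0.73), ([0.5204, -0.295, 0.0321], 0.24)]
side dish_mid [([0.7495, 0.1214, 0.0166], 0.66), ([0.7125, -0.084, 0.0172], 0.55), ([0.5594, 0.0201, 0.0195], 0.52)]
```

View pics/d_side.png

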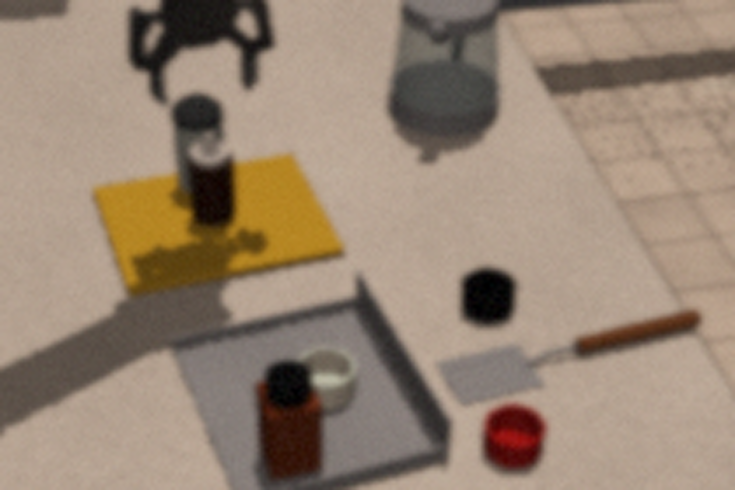

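View pics/d_top.png

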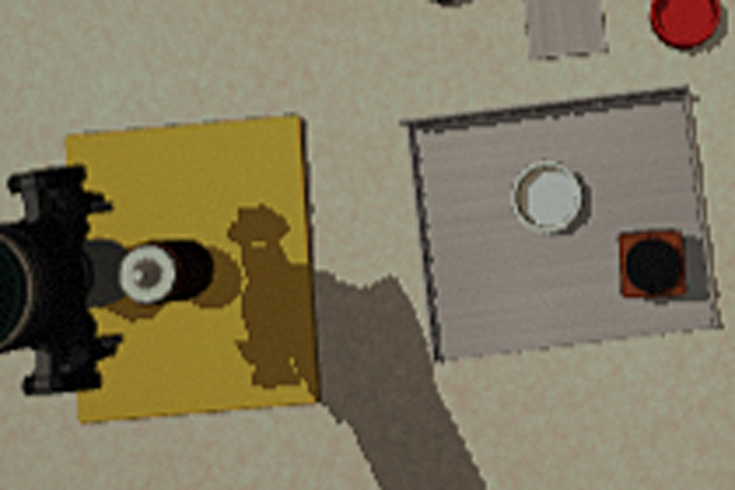

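Emit:
{"op": "jog_arm", "data": {"motion": [[0,-0.2,2,0,0,0],[0,-0.3,3.5,0,0,0],[0,-0.4,3.5,0,0,0],[0,-0.3,3.5,0,0,0],[0,-0.3,3.5,0,0,0]]}}

```text
clock: 14.85
ee_pos: [0.4959, 0.1606, 0.2256]
ee_rot: [0.534, 0.464, 0.534, -0.464]
force: [1.1, -1.6, 0.7]
grip_width: 0.0854
```

Emit:
{"op": "jog_arm", "data": {"motion": [[0,-0.3,3.5,0,0,0],[0,-0.3,3.5,0,0,0],[0,-0.3,3.5,0,0,0],[0,-0.4,3.5,0,0,0],[0,-0.4,3.5,0,0,0]]}}

```text
clock: 15.27
ee_pos: [0.5035, -0.0153, 0.2257]
ee_rot: [0.534, 0.464, 0.534, -0.464]
force: [0.5, -0.4, 0.2]
grip_width: 0.0857
```

Emit:
{"op": "jog_arm", "data": {"motion": [[0,-0.3,3,0,0,0],[0,-0.2,1.5,0,0,0],[0,0,0,5,0,0],[0,0,0,0,0,0],[0,0,0,0,0,0]]}}

```text
clock: 15.68
ee_pos: [0.5049, -0.0588, 0.2256]
ee_rot: [0.513, 0.486, 0.513, -0.486]
force: [0.7, 0.1, 0.8]
grip_width: 0.0853
```

```bash
python3 -c "
from h import *
go([.5065,-.0635,.064],3)"
```

```text
t 15.68 tcp [ 0.5049 -0.0588  0.2256] grasp [ 0.5049 -0.0588  0.1717] w 0.0853 F [0.7 0.1 0.8] xdir [-0.001 -0.    -1.   ] jawyaw 3.1
 shift cm in current tool [10.77  0.14  0.48]  in target tool [10.77  0.14  0.48] turn deg [0.09 0.   0.04]
```

Emit:
{"op": "jog_arm", "data": {"motion": [[2,0.1,0.5,0,0,0],[3,0,0,0,0,0],[3,0,0,0,0,0],[2,0,0,0,0,0],[0.8,0,0,0,0,0]]}}

```text
clock: 16.1
ee_pos: [0.5051, -0.0622, 0.1153]
ee_rot: [0.512, 0.485, 0.515, -0.487]
force: [0.2, -0.3, -0.0]
grip_width: 0.0853
```

Emit:
{"op": "jog_arm", "data": {"motion": [[0,0,0,0,0,0],[0,0,0,0,0,0],[0,0,0,0,0,0],[0,0,0,0,0,0],[0,0,0,0,0,0]], "grip": 0.45}}

```text
clock: 16.52
ee_pos: [0.5069, -0.0637, 0.1191]
ee_rot: [0.514, 0.487, 0.512, -0.486]
force: [-1.0, 0.3, 3.2]
grip_width: 0.0496
```

Emit:
{"op": "jog_arm", "data": {"motion": [[0,0,0,0,0,0],[0,0,0,0,0,0]]}}

```text
clock: 16.68
ee_pos: [0.5069, -0.0637, 0.1191]
ee_rot: [0.514, 0.487, 0.512, -0.486]
force: [-0.9, -0.5, 7.7]
grip_width: 0.0498
```

Emit:
{"op": "jog_arm", "data": {"motion": [[-1,0,0,0,0,0],[-2,0,0,0,0,0],[-2,0,0,0,0,0],[0,0,0,0,0,0]]}}

```text
clock: 17.02
ee_pos: [0.5076, -0.0641, 0.1709]
ee_rot: [0.514, 0.488, 0.511, -0.486]
force: [0.1, 0.3, -3.3]
grip_width: 0.0495
```

```bash
python3 -c "
from h import *
go([.496,.253,.115],3)"
```

```text
t 17.02 tcp [ 0.5076 -0.0641  0.1709] grasp [ 0.5079 -0.0642  0.117 ] w 0.0495 F [ 0.1  0.3 -3.3] xdir [ 0.005 -0.001 -1.   ] jawyaw 3.0
 shift cm in current tool [  0.18   0.5  -31.73]  in target tool [  0.2    0.5  -31.73] turn deg [-0.01  0.05 -0.3 ]
```

Emit:
{"op": "jog_arm", "data": {"motion": [[0,0,-1.5,0,0,0],[0,0.1,-3,0,0,0],[0,0.1,-3,0,0,0],[0,0.1,-3,0,0,0],[0,0.1,-3,0,0,0]]}}

```text
clock: 17.43
ee_pos: [0.5025, 0.0725, 0.1676]
ee_rot: [0.513, 0.487, 0.513, -0.487]
force: [1.4, 0.4, -3.0]
grip_width: 0.0497
```

Emit:
{"op": "jog_arm", "data": {"motion": [[0,0.1,-3,0,0,0],[0,0.1,-3,0,0,0],[0,0,-3,0,0,0],[0,0,-3,0,0,0],[0,0,-3,0,0,0]]}}

```text
clock: 17.85
ee_pos: [0.4964, 0.2226, 0.1674]
ee_rot: [0.513, 0.486, 0.513, -0.487]
force: [1.7, -0.9, -3.3]
grip_width: 0.0495
```

Emit:
{"op": "jog_arm", "data": {"motion": [[0,0,-2,0,0,0],[0,0,-1,0,0,0],[0,0,0,0,0,0],[0,0,0,0,0,0],[0,0,0,0,0,0]]}}

```text
clock: 18.27
ee_pos: [0.4957, 0.2486, 0.1678]
ee_rot: [0.513, 0.487, 0.512, -0.488]
force: [-0.5, -1.5, -3.0]
grip_width: 0.05
```

```bash
python3 -c "
from h import *
go([.496,.253,.0732],3)"
```

```text
t 18.27 tcp [0.4957 0.2486 0.1678] grasp [0.4957 0.2485 0.1139] w 0.05 F [-0.5 -1.5 -3. ] xdir [-0.    -0.002 -1.   ] jawyaw 2.8
 shift cm in current tool [ 4.07  0.05 -0.44]  in target tool [ 4.07  0.05 -0.43] turn deg [-0.16  0.1   0.03]
```

Emit:
{"op": "jog_arm", "data": {"motion": [[1,0,-0.1,0,0,0],[1.2,0,0,0,0,0],[1,0,0,0,0,0],[0.5,0,0,0,0,0],[0.2,0,0,0,0,0]]}}

```text
clock: 18.68
ee_pos: [0.4949, 0.2512, 0.1272]
ee_rot: [0.512, 0.486, 0.513, -0.488]
force: [-2.3, -0.8, 5.4]
grip_width: 0.0498
```

Emit:
{"op": "jog_arm", "data": {"motion": [[0.1,0,0,0,0,0],[0.1,0,0,0,0,0],[0.1,0,0,0,0,0],[0,0,0,0,0,0],[0,0,0,0,0,0]]}}

```text
clock: 19.1
ee_pos: [0.4949, 0.2512, 0.1272]
ee_rot: [0.512, 0.487, 0.513, -0.487]
force: [-4.1, -2.5, 8.6]
grip_width: 0.0497
```

Emit:
{"op": "jog_arm", "data": {"motion": [[-0.1,0,0,0,0,0],[0,0,0,0,0,0],[0,0,0,0,0,0],[0,0,0,0,0,0],[0,0,0,0,0,0]], "grip": 1}}

```text
clock: 19.52
ee_pos: [0.496, 0.2524, 0.1269]
ee_rot: [0.513, 0.487, 0.513, -0.486]
force: [-0.3, -0.3, 0.8]
grip_width: 0.0856
```

Emit:
{"op": "jog_arm", "data": {"motion": [[-1,0,0,0,0,0],[-3,0,0,0,0,0],[-3,0,0,0,0,0],[-3,0,0,0,0,0],[0,0,0,0,0,0]]}}

```text
clock: 19.93
ee_pos: [0.4987, 0.2527, 0.2323]
ee_rot: [0.514, 0.49, 0.512, -0.484]
force: [0.8, -1.1, -0.0]
grip_width: 0.0852
```

```bash
python3 -c "
from h import *
go([.557,.021,.1],3)
for c in ('top','side'):
  im=viewer.camera(c)
  for n in ('squeeze_mid','jar_mid','dredger_mid','dish_mid','platter'):
    print(c,n,[(np.round(d['location'],4).tolist(),round(d['p'],2)) for d in finder.mark_of(c,n)][:3])
  z=cv2.resize(im[195:235,225:270] if c=='top' else im[180:225,215:260],None,fx=12,fy=12,interpolation=cv2.INTER_CUBIC);cv2.imwrite('pics/ez_%s.png'%c,z[:,:,::-1])
  im=im[160:300,90:300,::-1] if c=='top' else im[90:230,140:350,::-1]
  cv2.imwrite('pics/e_%s.png'%c,cv2.resize(im,None,fx=3.5,fy=3.5,interpolation=cv2.INTER_CUBIC))"
```

```text
t 19.93 tcp [0.4987 0.2527 0.2323] grasp [0.4992 0.253  0.1784] w 0.0852 F [ 0.8 -1.1 -0. ] xdir [ 0.009  0.005 -1.   ] jawyaw 3.0
 shift cm in current tool [ 7.79  4.55 23.48]  in target tool [ 7.84  4.61 23.45] turn deg [-0.03 -0.24 -0.51]
top squeeze_mid [([0.4912, 0.321, 0.0624], 0.46)]
top jar_mid [([0.496, 0.2486, 0.0647], 0.61)]
top dredger_mid []
top dish_mid [([0.709, -0.0856, 0.0131], 0.82), ([0.7509, 0.1178, 0.0131], 0.74), ([0.553, 0.0245, 0.0194], 0.59)]
top platter [([0.5224, -0.2965, 0.0291], 0.83), ([0.4916, 0.3231, 0.0659], 0.56)]
side squeeze_mid [([0.4885, 0.3243, 0.0623], 0.57)]
side jar_mid []
side dredger_mid [([0.484, 0.3926, 0.0673], 0.75)]
side dish_mid [([0.7118, -0.085, 0.0171], 0.73), ([0.5612, 0.0209, 0.0199], 0.61), ([0.7488, 0.1235, 0.0159], 0.49)]
side platter [([0.5205, -0.295, 0.0304], 0.61)]
```

View pics/e_side.png

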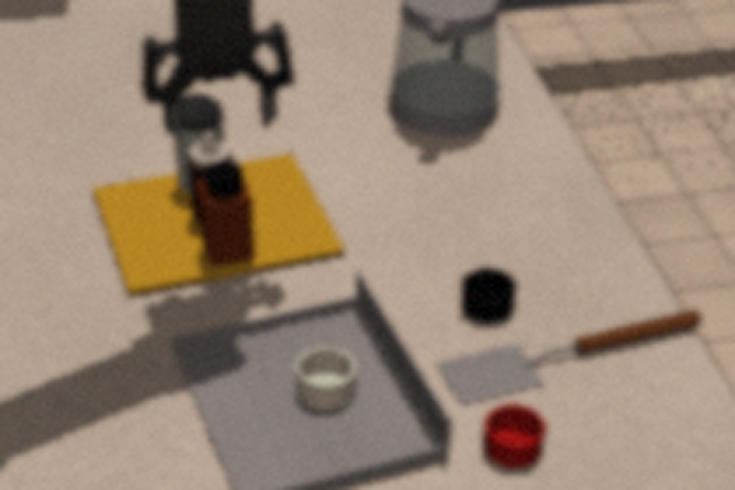

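View pics/ez_top.png

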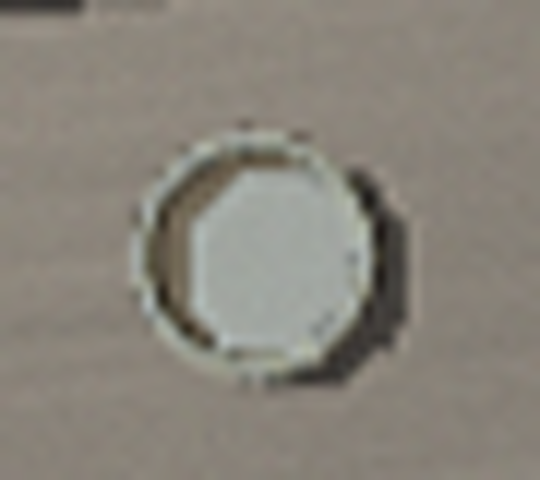

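View pics/ez_side.png

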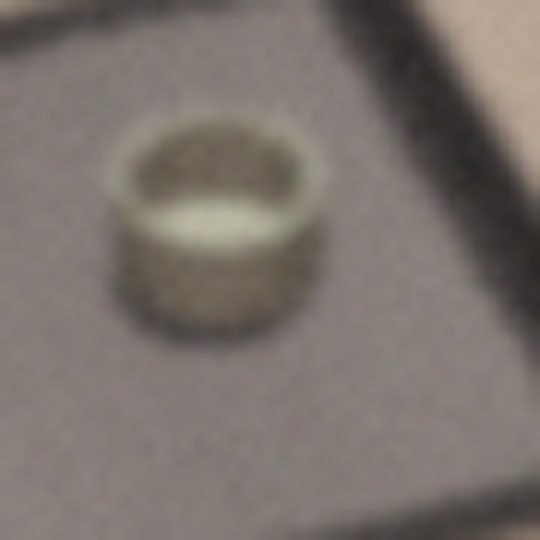

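Emit:
{"op": "jog_arm", "data": {"motion": [[0,0.3,2,0,0,0],[0,0.7,3.5,0,0,0],[0,0.7,3.5,0,0,0],[0,0.8,3.5,0,0,0],[0,0.8,3.5,0,0,0]]}}

```text
clock: 20.95
ee_pos: [0.5372, 0.0926, 0.2268]
ee_rot: [0.513, 0.486, 0.513, -0.487]
force: [1.3, -0.4, 1.5]
grip_width: 0.0853
```

Emit:
{"op": "jog_arm", "data": {"motion": [[0,0.8,3.5,0,0,0],[0,0.6,2.5,0,0,0],[3,0.2,1.5,0,0,0],[4,0,0,0,0,0],[0,0,0,0,0,0]]}}

```text
clock: 21.37
ee_pos: [0.5537, 0.0187, 0.1519]
ee_rot: [0.51, 0.485, 0.515, -0.49]
force: [-1.9, 0.9, -0.6]
grip_width: 0.0856
```

Emit:
{"op": "jog_arm", "data": {"motion": [[0,0,0,0,0,0],[0,0,0,0,0,0]]}}

```text
clock: 21.53
ee_pos: [0.5573, 0.0205, 0.1577]
ee_rot: [0.513, 0.487, 0.513, -0.486]
force: [0.9, 1.4, 1.1]
grip_width: 0.0853
```

```bash
python3 -c "
from h import *
go([.557,.0205,.029],3)"
```

```text
t 21.53 tcp [0.5573 0.0205 0.1577] grasp [0.5573 0.0205 0.1038] w 0.0853 F [0.9 1.4 1.1] xdir [ 0.  0. -1.] jawyaw 3.0
 shift cm in current tool [ 7.48 -0.03 -0.  ]  in target tool [ 7.48 -0.03 -0.01] turn deg [ 0.04 -0.02 -0.02]
```

Emit:
{"op": "jog_arm", "data": {"motion": [[2,0,0,0,0,0],[2,0,0,0,0,0],[1.5,0,0,0,0,0],[1,0,0,0,0,0],[0.6,0,0,0,0,0]]}}

```text
clock: 21.95
ee_pos: [0.5577, 0.0209, 0.0866]
ee_rot: [0.514, 0.487, 0.513, -0.486]
force: [-0.3, 0.3, 0.2]
grip_width: 0.0852
```

Emit:
{"op": "jog_arm", "data": {"motion": [[0.3,0,0,0,0,0],[0.1,0,0,0,0,0],[0,0,0,0,0,0]]}}

```text
clock: 22.2
ee_pos: [0.5574, 0.0201, 0.0826]
ee_rot: [0.513, 0.487, 0.513, -0.486]
force: [-0.1, 0.6, -0.3]
grip_width: 0.0855
```

Emit:
{"op": "jog_arm", "data": {"motion": [[0,0,0,0,0,0],[0,0,0,0,0,0],[0,0,0,0,0,0],[0,0,0,0,0,0],[0,0,0,0,0,0]], "grip": 0.5, "grip_force": 30}}

```text
clock: 22.62
ee_pos: [0.5572, 0.02, 0.0828]
ee_rot: [0.513, 0.487, 0.513, -0.486]
force: [-0.6, 0.1, 4.9]
grip_width: 0.0579
```

```bash
python3 -c "
from h import *
go([.557,.0205,.029],3)"
```

```text
t 22.62 tcp [0.5572 0.02   0.0828] grasp [0.5572 0.02   0.0289] w 0.0579 F [-0.6  0.1  4.9] xdir [ 0.001  0.001 -1.   ] jawyaw 3.0
 shift cm in current tool [-0.01 -0.02 -0.06]  in target tool [-0.01 -0.02 -0.06] turn deg [-0.02 -0.03 -0.05]
```

Emit:
{"op": "jog_arm", "data": {"motion": [[-1,0,0,0,0,0],[-2,0,0,0,0,0],[-2,0,0,0,0,0],[-1.5,0,0,0,0,0],[-0.5,0,0,0,0,0]]}}

```text
clock: 23.03
ee_pos: [0.5579, 0.0199, 0.1545]
ee_rot: [0.514, 0.488, 0.512, -0.486]
force: [0.3, -0.8, -0.5]
grip_width: 0.0576
```

Emit:
{"op": "jog_arm", "data": {"motion": [[0,-0.2,1.5,0,0,0],[0,-0.5,3,0,0,0],[0,-0.5,3,0,0,0],[0,-0.5,3,0,0,0],[0,-0.5,3,0,0,0]]}}

```text
clock: 23.45
ee_pos: [0.5415, -0.1169, 0.1518]
ee_rot: [0.513, 0.486, 0.513, -0.487]
force: [0.7, 0.1, -1.6]
grip_width: 0.0576
```

Emit:
{"op": "jog_arm", "data": {"motion": [[0,-0.5,3,0,0,0],[0,-0.5,3,0,0,0],[0,-0.5,3,0,0,0],[0,-0.5,3,0,0,0],[0,-0.5,3,0,0,0]]}}

```text
clock: 23.87
ee_pos: [0.5242, -0.2683, 0.1517]
ee_rot: [0.513, 0.487, 0.513, -0.487]
force: [0.9, 0.7, -0.9]
grip_width: 0.0575
```

Emit:
{"op": "jog_arm", "data": {"motion": [[0,-0.3,1.9,0,0,0],[0,-0.1,1,0,0,0],[0,0,0,0,0,0],[0,0,0,0,0,0],[0,0,0,0,0,0]]}}

```text
clock: 24.28
ee_pos: [0.5228, -0.2937, 0.1515]
ee_rot: [0.513, 0.487, 0.514, -0.486]
force: [-0.2, 0.8, -0.8]
grip_width: 0.0581
```

```bash
python3 -c "
from h import *
go([.5215,-.2965,.1088-.0539],3)
im=viewer.camera('top');im=im[160:300,230:440,::-1];cv2.imwrite('pics/f_top.png',cv2.resize(im,None,fx=3.5,fy=3.5))
im=viewer.camera('side');im=im[190:310,180:350,::-1];cv2.imwrite('pics/f_side.png',cv2.resize(im,None,fx=4,fy=4))"
```

```text
t 24.28 tcp [ 0.5228 -0.2937  0.1515] grasp [ 0.5228 -0.2936  0.0976] w 0.0581 F [-0.2  0.8 -0.8] xdir [-0.001  0.002 -1.   ] jawyaw 3.1
 shift cm in current tool [ 4.27 -0.14  0.28]  in target tool [ 4.27 -0.15  0.27] turn deg [ 0.15 -0.14  0.04]
```

View pics/f_side.png

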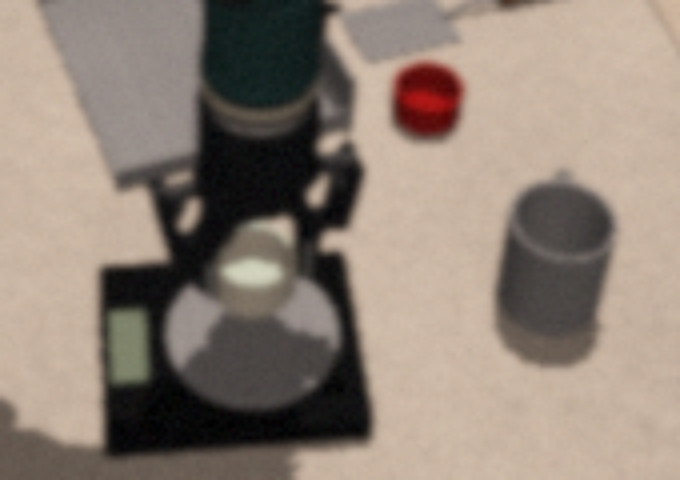

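Dish is held level above the platter (side crop ~(252,275), platter centre ~(252,340)). Lower it.

Emit:
{"op": "jog_arm", "data": {"motion": [[1.2,-0.1,0.2,0,0,0],[1.2,0,0,0,0,0],[1,0,0,0,0,0],[0.5,0,0,0,0,0],[0.2,0,0,0,0,0]]}}

```text
clock: 24.8
ee_pos: [0.5207, -0.2976, 0.109]
ee_rot: [0.512, 0.486, 0.514, -0.487]
force: [-0.7, 0.5, -0.4]
grip_width: 0.0573
```

Emit:
{"op": "jog_arm", "data": {"motion": [[0.1,0,0,0,0,0],[0.1,0,0,0,0,0],[0,0,0,0,0,0],[0,0,0,0,0,0]]}}

```text
clock: 25.13
ee_pos: [0.522, -0.2987, 0.1093]
ee_rot: [0.513, 0.487, 0.512, -0.487]
force: [-0.5, 0.3, -1.2]
grip_width: 0.0578
```

```bash
python3 -c "
from h import *
go([.5215,-.2965,.1088-.0539],3)"
```

```text
t 25.13 tcp [ 0.522  -0.2987  0.1093] grasp [ 0.522  -0.2988  0.0554] w 0.0578 F [-0.5  0.3 -1.2] xdir [ 0.001 -0.001 -1.   ] jawyaw 3.0
 shift cm in current tool [ 0.05 -0.03 -0.23]  in target tool [ 0.05 -0.03 -0.23] turn deg [-0.01  0.07 -0.07]
```

Emit:
{"op": "jog_arm", "data": {"motion": [[0.1,0,-0.2,0,0,0],[0.1,0,0,0,0,0],[0,0,0,0,0,0],[0,0,0,0,0,0]]}}

```text
clock: 25.47
ee_pos: [0.522, -0.2981, 0.1088]
ee_rot: [0.514, 0.487, 0.511, -0.487]
force: [-2.0, -1.3, 9.7]
grip_width: 0.0578
```

Emit:
{"op": "jog_arm", "data": {"motion": [[0,0,0,0,0,0],[0,0,0,0,0,0],[0,0,0,0,0,0],[0,0,0,0,0,0],[0,0,0,0,0,0]], "grip": 1}}

```text
clock: 25.88
ee_pos: [0.5215, -0.296, 0.1067]
ee_rot: [0.513, 0.487, 0.513, -0.487]
force: [0.5, 1.4, 0.6]
grip_width: 0.0855
```

Emit:
{"op": "jog_arm", "data": {"motion": [[-1,0,0,0,0,0],[-2,0,0,0,0,0],[-3,0,0,0,0,0],[-3,0,0,0,0,0],[-3,0,0,0,0,0]]}}

```text
clock: 26.3
ee_pos: [0.5211, -0.2962, 0.2285]
ee_rot: [0.513, 0.487, 0.513, -0.487]
force: [0.5, 0.3, -0.3]
grip_width: 0.0857
```

Emit:
{"op": "jog_arm", "data": {"motion": [[0,0.1,-2,0,0,0],[0,0.1,-3.5,0,0,0],[0,0.1,-3.5,0,0,0],[0,0.1,-3.5,0,0,0],[0,0.1,-3.5,0,0,0]]}}

```text
clock: 26.72
ee_pos: [0.5178, -0.1349, 0.2277]
ee_rot: [0.513, 0.487, 0.513, -0.487]
force: [0.4, 1.0, 0.1]
grip_width: 0.0853
```

```bash
python3 -c "
from h import *
go([.495,.2525,.17],3)
for c in ('top','side'):
  im=viewer.camera(c)
  for n in ('squeeze_mid','jar_mid','dredger_mid','dish_mid','platter'):
    print(c,n,[(np.round(d['location'],4).tolist(),round(d['p'],2)) for d in finder.mark_of(c,n)][:4])
  cv2.imwrite('pics/g_%s.png'%c,im[:,:,::-1])
  z=im[195:280,320:395] if c=='top' else im[240:310,190:290]
  cv2.imwrite('pics/gz_%s.png'%c,cv2.resize(z[:,:,::-1],None,fx=7,fy=7,interpolation=cv2.INTER_CUBIC))"
```

```text
t 26.72 tcp [ 0.5178 -0.1349  0.2277] grasp [ 0.5178 -0.1349  0.1738] w 0.0853 F [0.4 1.  0.1] xdir [ 0.001  0.    -1.   ] jawyaw 3.0
 shift cm in current tool [  0.38  -0.28 -38.8 ]  in target tool [  0.38  -0.25 -38.8 ] turn deg [-0.04 -0.01 -0.05]
top squeeze_mid [([0.4914, 0.3241, 0.0658], 0.73)]
top jar_mid [([0.4946, 0.253, 0.0632], 0.71)]
top dredger_mid [([0.4825, 0.391, 0.0607], 0.65)]
top dish_mid [([0.7526, 0.1185, 0.0117], 0.78), ([0.5233, -0.2953, 0.0444], 0.56), ([0.7171, -0.0865, 0.0164], 0.52)]
top platter []
side squeeze_mid [([0.4906, 0.3262, 0.0645], 0.41)]
side jar_mid [([0.4946, 0.2528, 0.0636], 0.69), ([0.7446, -0.2839, 0.0019], 0.29)]
side dredger_mid [([0.8166, 0.0299, 0.0033], 0.73), ([0.4847, 0.3904, 0.0658], 0.53)]
side dish_mid [([0.5243, -0.2976, 0.0442], 0.98), ([0.712, -0.0809, 0.0171], 0.78), ([0.7475, 0.1195, 0.013], 0.67)]
side platter [([0.54, 0.0114, 0.0002], 0.75), ([0.5254, -0.2976, 0.0309], 0.7)]
```

View pics/gz_top.png

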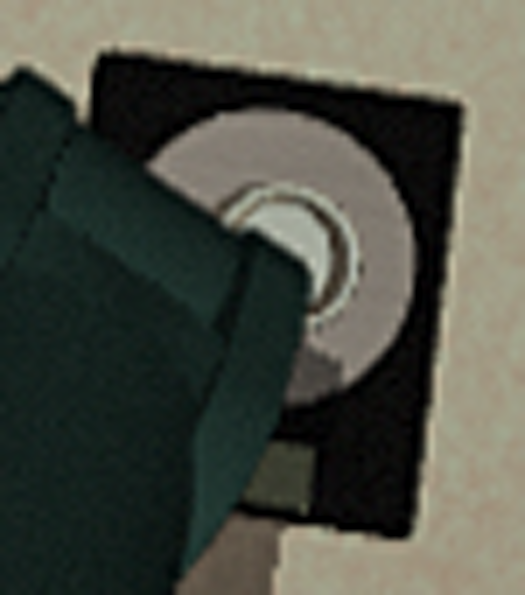

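View pics/g_side.png

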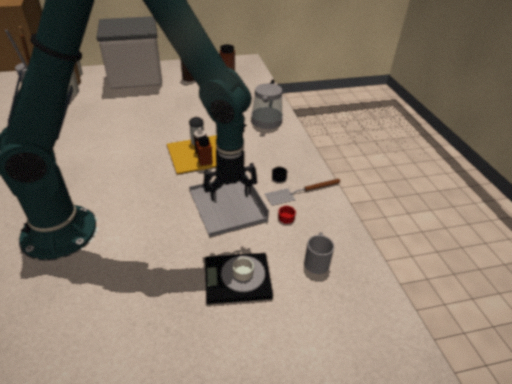

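Emit:
{"op": "jog_arm", "data": {"motion": [[0,0,-2,0,0,0],[0,0,-3.5,0,0,0],[0,0,-3.5,0,0,0],[0,0,-3.5,0,0,0],[0,0,-3.5,0,0,0]]}}

```text
clock: 27.73
ee_pos: [0.5096, 0.0244, 0.227]
ee_rot: [0.513, 0.487, 0.512, -0.487]
force: [0.7, -0.4, 0.5]
grip_width: 0.0852
```

Emit:
{"op": "jog_arm", "data": {"motion": [[0,0,-3.5,0,0,0],[0,0,-3.5,0,0,0],[0,0,-3.5,0,0,0],[0,0,-3.5,0,0,0],[0,-0.1,-3.5,0,0,0]]}}

```text
clock: 28.15
ee_pos: [0.4996, 0.1996, 0.227]
ee_rot: [0.513, 0.487, 0.513, -0.487]
force: [0.4, 0.2, 0.3]
grip_width: 0.0855
```

Emit:
{"op": "jog_arm", "data": {"motion": [[0,-0.1,-2.5,0,0,0],[0,0,-1.5,0,0,0],[0,0,0,0,0,0],[0,0,0,0,0,0],[0,0,0,0,0,0]]}}

```text
clock: 28.57
ee_pos: [0.4967, 0.2358, 0.227]
ee_rot: [0.513, 0.487, 0.512, -0.488]
force: [-0.2, -0.3, 0.0]
grip_width: 0.0851
```

```bash
python3 -c "
from h import *
go([.495,.2515,.1272-.0539],3)"
```

```text
t 28.57 tcp [0.4967 0.2358 0.227 ] grasp [0.4967 0.2357 0.1731] w 0.0851 F [-0.2 -0.3  0. ] xdir [ 0.    -0.001 -1.   ] jawyaw 2.8
 shift cm in current tool [ 9.97 -0.1  -1.59]  in target tool [ 9.98 -0.09 -1.58] turn deg [-0.17  0.08  0.  ]
```

Emit:
{"op": "jog_arm", "data": {"motion": [[0,-0.1,-1.3,0,0,0],[0,0,0,0,0,0],[0,0,0,0,0,0],[0,0,0,0,0,0]]}}

```text
clock: 28.9
ee_pos: [0.4948, 0.2506, 0.227]
ee_rot: [0.513, 0.487, 0.513, -0.487]
force: [0.1, -0.0, 0.7]
grip_width: 0.0854
```

```bash
python3 -c "
from h import *
go([.495,.2515,.1272-.0539],3)"
```

```text
t 28.9 tcp [0.4948 0.2506 0.227 ] grasp [0.4948 0.2506 0.1731] w 0.0854 F [ 0.1 -0.   0.7] xdir [ 0. -0. -1.] jawyaw 3.0
 shift cm in current tool [ 9.98  0.02 -0.09]  in target tool [ 9.98  0.02 -0.09] turn deg [-0.03  0.01 -0.  ]
```

Emit:
{"op": "jog_arm", "data": {"motion": [[2,0,-0.1,0,0,0],[3,0,0,0,0,0],[2.5,0,0,0,0,0],[1.7,0,0,0,0,0],[0.7,0,0,0,0,0]]}}

```text
clock: 29.32
ee_pos: [0.4936, 0.2511, 0.1257]
ee_rot: [0.512, 0.486, 0.513, -0.488]
force: [-0.2, -0.1, 0.7]
grip_width: 0.0851
```

Emit:
{"op": "jog_arm", "data": {"motion": [[0,0,0,0,0,0],[0,0,0,0,0,0],[0,0,0,0,0,0],[0,0,0,0,0,0],[0,0,0,0,0,0]], "grip": 0.45, "grip_force": 40}}

```text
clock: 29.73
ee_pos: [0.4952, 0.2522, 0.1291]
ee_rot: [0.513, 0.487, 0.513, -0.486]
force: [-1.6, -0.4, 3.4]
grip_width: 0.0497
```

Emit:
{"op": "jog_arm", "data": {"motion": [[0,0,0,0,0,0],[0,0,0,0,0,0]]}}

```text
clock: 29.9
ee_pos: [0.4952, 0.2522, 0.1291]
ee_rot: [0.513, 0.487, 0.513, -0.486]
force: [-0.8, -0.8, 7.4]
grip_width: 0.05
```

Emit:
{"op": "jog_arm", "data": {"motion": [[-1,0,0,0,0,0],[-2,0,0,0,0,0],[-1,0,0,0,0,0],[0,0,0,0,0,0],[0,0,0,0,0,0]]}}

```text
clock: 30.32
ee_pos: [0.4948, 0.2524, 0.1685]
ee_rot: [0.513, 0.487, 0.513, -0.486]
force: [-1.1, 0.3, -4.1]
grip_width: 0.0494
```

```bash
python3 -c "
from h import *
go([.5069,-.0637,.1191-.0539],3)"
```

```text
t 30.32 tcp [0.4948 0.2524 0.1685] grasp [0.4949 0.2525 0.1146] w 0.0494 F [-1.1  0.3 -4.1] xdir [ 0.001  0.001 -1.   ] jawyaw 3.0
 shift cm in current tool [ 4.92 -0.48 31.64]  in target tool [ 4.94 -0.45 31.63] turn deg [ 0.03 -0.04 -0.08]
```

Emit:
{"op": "jog_arm", "data": {"motion": [[0,0,1.5,0,0,0],[0,0,3,0,0,0],[0,0,3,0,0,0],[0,0,3,0,0,0],[0,0,3,0,0,0]]}}

```text
clock: 30.73
ee_pos: [0.5011, 0.1162, 0.1671]
ee_rot: [0.513, 0.486, 0.513, -0.487]
force: [0.6, -0.7, -2.5]
grip_width: 0.0493
```

Emit:
{"op": "jog_arm", "data": {"motion": [[0,0,3,0,0,0],[0,-0.1,3,0,0,0],[0,-0.1,3,0,0,0],[0,-0.1,3,0,0,0],[0,-0.1,3,0,0,0]]}}

```text
clock: 31.15
ee_pos: [0.505, -0.034, 0.1671]
ee_rot: [0.513, 0.486, 0.513, -0.487]
force: [0.1, 0.4, -2.2]
grip_width: 0.0493
```

Emit:
{"op": "jog_arm", "data": {"motion": [[0,0,2,0,0,0],[0,0,1,0,0,0],[0,0,0,0,0,0],[0,0,0,0,0,0],[0,0,0,0,0,0]]}}

```text
clock: 31.57
ee_pos: [0.507, -0.0606, 0.1674]
ee_rot: [0.513, 0.486, 0.514, -0.486]
force: [-0.5, 0.4, -2.4]
grip_width: 0.0496
```

```bash
python3 -c "
from h import *
go([.5069,-.0637,.1211-.0539],3)"
```

```text
t 31.57 tcp [ 0.507  -0.0606  0.1674] grasp [ 0.5069 -0.0605  0.1135] w 0.0496 F [-0.5  0.4 -2.4] xdir [-0.001  0.002 -1.   ] jawyaw 3.2
 shift cm in current tool [ 4.63 -0.02  0.32]  in target tool [ 4.63 -0.03  0.31] turn deg [ 0.15 -0.09  0.07]
```

Emit:
{"op": "jog_arm", "data": {"motion": [[1,0,0.1,0,0,0],[1.2,0,0,0,0,0],[1,0,0,0,0,0],[0.7,0,0,0,0,0],[0.4,0,0,0,0,0]]}}

```text
clock: 31.98
ee_pos: [0.5067, -0.0628, 0.1235]
ee_rot: [0.513, 0.486, 0.514, -0.487]
force: [-1.3, -0.4, -3.2]
grip_width: 0.0496
```

Emit:
{"op": "jog_arm", "data": {"motion": [[0.1,0,0,0,0,0],[0,0,0,0,0,0],[0,0,0,0,0,0],[0,0,0,0,0,0]]}}

```text
clock: 32.32
ee_pos: [0.5075, -0.0638, 0.1243]
ee_rot: [0.513, 0.487, 0.513, -0.487]
force: [0.3, -0.3, -2.7]
grip_width: 0.0498
```

```bash
python3 -c "
from h import *
go([.5069,-.0637,.1211-.0539],3)"
```

```text
t 32.32 tcp [ 0.5075 -0.0638  0.1243] grasp [ 0.5076 -0.0638  0.0704] w 0.0498 F [ 0.3 -0.3 -2.7] xdir [ 0.001 -0.    -1.   ] jawyaw 3.0
 shift cm in current tool [ 0.32 -0.06 -0.02]  in target tool [ 0.32 -0.06 -0.02] turn deg [-0.    0.01 -0.05]
```

Emit:
{"op": "jog_arm", "data": {"motion": [[0.1,-0.1,0,0,0,0],[0.1,0,0,0,0,0],[0.1,0,0,0,0,0],[0,0,0,0,0,0],[0,0,0,0,0,0]]}}

```text
clock: 32.73
ee_pos: [0.5062, -0.0638, 0.1212]
ee_rot: [0.513, 0.487, 0.513, -0.487]
force: [-0.9, 0.5, 0.9]
grip_width: 0.0498
```

Emit:
{"op": "jog_arm", "data": {"motion": [[0.1,0,0,0,0,0],[0,0,0,0,0,0],[0,0,0,0,0,0]]}}

```text
clock: 32.98
ee_pos: [0.5062, -0.0639, 0.1211]
ee_rot: [0.513, 0.487, 0.513, -0.486]
force: [-1.9, 0.6, 11.6]
grip_width: 0.0498
```

Emit:
{"op": "jog_arm", "data": {"motion": [[-0.1,0,0,0,0,0],[0,0,0,0,0,0],[0,0,0,0,0,0],[0,0,0,0,0,0],[0,0,0,0,0,0]], "grip": 1}}

```text
clock: 33.4
ee_pos: [0.5063, -0.0637, 0.1208]
ee_rot: [0.513, 0.487, 0.513, -0.487]
force: [0.2, 0.0, 0.4]
grip_width: 0.0855
```

Emit:
{"op": "jog_arm", "data": {"motion": [[-1,0,0,0,0,0],[-3,0,0,0,0,0],[-3,0,0,0,0,0],[-3,0,0,0,0,0],[-0.5,0,0,-5,0,0]]}}

```text
clock: 33.82
ee_pos: [0.5082, -0.0644, 0.2303]
ee_rot: [0.536, 0.465, 0.532, -0.462]
force: [0.3, 0.4, 0.2]
grip_width: 0.0856
```

Emit:
{"op": "jog_arm", "data": {"motion": [[0,0.2,-2,0,0,0],[0,0.3,-3.5,0,0,0],[0,0.3,-3.5,0,0,0],[0,0.3,-3.5,0,0,0],[0,0.3,-3.5,0,0,0]]}}

```text
clock: 34.23
ee_pos: [0.4975, 0.098, 0.2266]
ee_rot: [0.534, 0.464, 0.533, -0.464]
force: [-0.0, 0.1, -0.4]
grip_width: 0.0852
```

Emit:
{"op": "jog_arm", "data": {"motion": [[0,0.3,-3.5,0,0,0],[0,0.3,-3.5,0,0,0],[0,0.3,-3.5,0,0,0],[0,0.3,-3.5,0,0,0],[0,0.4,-3.5,0,0,0]]}}

```text
clock: 34.65
ee_pos: [0.4885, 0.2738, 0.2265]
ee_rot: [0.534, 0.464, 0.534, -0.464]
force: [0.0, -0.4, 0.5]
grip_width: 0.0856
```

Emit:
{"op": "jog_arm", "data": {"motion": [[0,0.4,-3,0,0,0],[0,0.2,-1.8,0,0,0],[0,0,0,0,0,0],[0,0,0,0,0,0],[0,0,0,0,0,0]]}}

```text
clock: 35.07
ee_pos: [0.4885, 0.3189, 0.2262]
ee_rot: [0.534, 0.464, 0.533, -0.465]
force: [-0.2, -1.3, 0.3]
grip_width: 0.0856
```

```bash
python3 -c "
from h import *
go([.489,.3228,.1269-.0539],8)
for c in ('top','side'):
  im=viewer.camera(c)
  for n in ('squeeze_mid','jar_mid','dredger_mid'):
    print(c,n,[(np.round(d['location'],4).tolist(),round(d['p'],2)) for d in finder.mark_of(c,n)][:4])
  cv2.imwrite('pics/i_%s.png'%c,im[:,:,::-1])"
```

```text
t 35.07 tcp [0.4885 0.3189 0.2262] grasp [0.4885 0.3188 0.1723] w 0.0856 F [-0.2 -1.3  0.3] xdir [-0.    -0.001 -1.   ] jawyaw 7.9
 shift cm in current tool [ 9.93  0.11 -0.39]  in target tool [ 9.93  0.1  -0.38] turn deg [-0.08  0.07  0.02]
top squeeze_mid [([0.4894, 0.3223, 0.0635], 0.78), ([0.4815, 0.3892, 0.0613], 0.29)]
top jar_mid [([0.507, -0.0666, 0.0551], 0.56)]
top dredger_mid []
side squeeze_mid [([0.4873, 0.3243, 0.062], 0.83)]
side jar_mid [([0.5061, -0.0649, 0.0561], 0.98)]
side dredger_mid [([0.4834, 0.3937, 0.0663], 0.78)]
```

View pics/i_side.png

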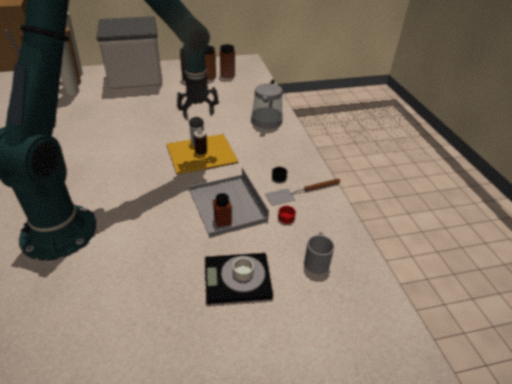

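Emit:
{"op": "jog_arm", "data": {"motion": [[2,0,-0.2,0,0,0],[3,0,0,0,0,0],[2.5,0,0,0,0,0],[1.7,0,0,0,0,0],[0.7,0,0,0,0,0]]}}

```text
clock: 35.88
ee_pos: [0.4871, 0.3218, 0.1245]
ee_rot: [0.533, 0.463, 0.534, -0.465]
force: [-0.3, -0.7, -1.0]
grip_width: 0.0852
```

Emit:
{"op": "jog_arm", "data": {"motion": [[0,0,0,0,0,0],[0,0,0,0,0,0],[0,0,0,0,0,0],[0,0,0,0,0,0],[0,0,0,0,0,0]], "grip": 0.45}}

```text
clock: 36.3
ee_pos: [0.4889, 0.3227, 0.1282]
ee_rot: [0.534, 0.465, 0.533, -0.463]
force: [0.0, -0.7, 4.5]
grip_width: 0.0488
```

Emit:
{"op": "jog_arm", "data": {"motion": [[0,0,0,0,0,0],[0,0,0,0,0,0]]}}

```text
clock: 36.47
ee_pos: [0.4889, 0.3227, 0.1283]
ee_rot: [0.534, 0.465, 0.533, -0.463]
force: [-1.0, -0.2, 6.4]
grip_width: 0.0488
```

Emit:
{"op": "jog_arm", "data": {"motion": [[-1,0,0,0,0,0],[-2,0,0,0,0,0],[-1,0,0,0,0,0],[0,0,0,0,0,0],[0,0,0,0,0,0]]}}

```text
clock: 36.88
ee_pos: [0.4884, 0.3229, 0.1676]
ee_rot: [0.534, 0.464, 0.534, -0.463]
force: [-0.1, -0.6, -2.7]
grip_width: 0.0489
```

```bash
python3 -c "
from h import *
go([.4953,.0038,.1189-.0539],8)"
```

```text
t 36.88 tcp [0.4884 0.3229 0.1676] grasp [0.4885 0.3229 0.1137] w 0.0489 F [-0.1 -0.6 -2.7] xdir [ 0.001  0.001 -1.   ] jawyaw 8.0
 shift cm in current tool [ 4.83 -3.78 31.69]  in target tool [ 4.87 -3.76 31.69] turn deg [ 0.03 -0.05 -0.08]
```

Emit:
{"op": "jog_arm", "data": {"motion": [[0,-0.2,1.5,0,0,0],[0,-0.4,3,0,0,0],[0,-0.4,3,0,0,0],[0,-0.4,3,0,0,0],[0,-0.4,3,0,0,0]]}}

```text
clock: 37.3
ee_pos: [0.4882, 0.1837, 0.1661]
ee_rot: [0.534, 0.463, 0.534, -0.465]
force: [0.9, -0.6, -2.4]
grip_width: 0.0489
```

Emit:
{"op": "jog_arm", "data": {"motion": [[0,-0.4,3,0,0,0],[0,-0.3,3,0,0,0],[0,-0.3,3,0,0,0],[0,-0.3,3,0,0,0],[0,-0.3,3,0,0,0]]}}

```text
clock: 37.72
ee_pos: [0.493, 0.033, 0.1662]
ee_rot: [0.533, 0.463, 0.534, -0.465]
force: [-0.0, 0.3, -3.2]
grip_width: 0.0488
```

Emit:
{"op": "jog_arm", "data": {"motion": [[0,-0.3,2,0,0,0],[0,-0.1,1.1,0,0,0],[0,0,0,0,0,0],[0,0,0,0,0,0],[0,0,0,0,0,0]]}}

```text
clock: 38.13
ee_pos: [0.4945, 0.0059, 0.1666]
ee_rot: [0.534, 0.463, 0.535, -0.463]
force: [0.3, 0.9, -2.9]
grip_width: 0.0489
```

Emit:
{"op": "jog_arm", "data": {"motion": [[1,0,0.1,0,0,0],[1.2,0,0,0,0,0],[1,0,0,0,0,0],[0.7,0,0,0,0,0],[0.4,0,0,0,0,0]]}}

```text
clock: 38.55
ee_pos: [0.4943, 0.0042, 0.1225]
ee_rot: [0.533, 0.463, 0.535, -0.464]
force: [0.5, 0.7, -2.2]
grip_width: 0.0494
```

Emit:
{"op": "jog_arm", "data": {"motion": [[0,0,0,0,0,0],[0,0,0,0,0,0],[0,0,0,0,0,0],[0,0,0,0,0,0]]}}

```text
clock: 38.88
ee_pos: [0.4951, 0.0032, 0.1243]
ee_rot: [0.534, 0.464, 0.533, -0.464]
force: [-0.4, -0.3, -3.2]
grip_width: 0.0489
```

```bash
python3 -c "
from h import *
go([.4953,.0038,.1203-.0539],8)"
```

```text
t 38.88 tcp [0.4951 0.0032 0.1243] grasp [0.4951 0.0032 0.0704] w 0.0489 F [-0.4 -0.3 -3.2] xdir [ 0.001 -0.    -1.   ] jawyaw 8.0
 shift cm in current tool [ 0.4   0.03 -0.05]  in target tool [ 0.4   0.03 -0.05] turn deg [-0.    0.01 -0.05]
```

Emit:
{"op": "jog_arm", "data": {"motion": [[0.1,0,0,0,0,0],[0.1,0,0,0,0,0],[0.1,0,0,0,0,0],[0.1,0,0,0,0,0],[0,0,0,0,0,0]]}}

```text
clock: 39.3
ee_pos: [0.4949, 0.0032, 0.1203]
ee_rot: [0.534, 0.464, 0.534, -0.464]
force: [-0.2, -0.5, 2.4]
grip_width: 0.0492
```

Emit:
{"op": "jog_arm", "data": {"motion": [[0,0,0,0,0,0],[0,0,0,0,0,0],[0,0,0,0,0,0]]}}

```text
clock: 39.55
ee_pos: [0.4948, 0.0032, 0.1202]
ee_rot: [0.534, 0.464, 0.534, -0.464]
force: [-1.5, 1.2, 4.8]
grip_width: 0.0488
```

Emit:
{"op": "jog_arm", "data": {"motion": [[0,0,0,0,0,0],[0,0,0,0,0,0],[0,0,0,0,0,0],[0,0,0,0,0,0],[0,0,0,0,0,0]], "grip": 1}}

```text
clock: 39.97
ee_pos: [0.4949, 0.0033, 0.1198]
ee_rot: [0.534, 0.464, 0.534, -0.464]
force: [0.2, -0.2, 0.0]
grip_width: 0.0854
```

Emit:
{"op": "jog_arm", "data": {"motion": [[-1,0,0,0,0,0],[-3,0,0,0,0,0],[-3,0,0,0,0,0],[-3,0,0,0,0,0],[-0.5,0,0,0,0,0]]}}

```text
clock: 40.38
ee_pos: [0.4968, 0.0029, 0.2293]
ee_rot: [0.535, 0.466, 0.532, -0.462]
force: [1.0, -0.1, -0.3]
grip_width: 0.0857
```

Emit:
{"op": "jog_arm", "data": {"motion": [[0,0.2,-2,0,0,0],[0,0.4,-3.5,0,0,0],[0,0.4,-3.5,0,0,0],[0,0.4,-3.5,0,0,0],[0,0.4,-3.5,0,0,0]]}}

```text
clock: 40.8
ee_pos: [0.4898, 0.1657, 0.2252]
ee_rot: [0.533, 0.464, 0.534, -0.464]
force: [0.3, 0.8, 0.1]
grip_width: 0.0851
```

Emit:
{"op": "jog_arm", "data": {"motion": [[0,0.4,-3.5,0,0,0],[0,0.4,-3.5,0,0,0],[0,0.4,-3.5,0,0,0],[0,0.4,-3.5,0,0,0],[0,0.4,-3.5,0,0,0]]}}

```text
clock: 41.22
ee_pos: [0.485, 0.342, 0.225]
ee_rot: [0.534, 0.464, 0.534, -0.464]
force: [0.9, 0.4, 0.2]
grip_width: 0.0854
```

Emit:
{"op": "jog_arm", "data": {"motion": [[0,0.3,-3,0,0,0],[0,0.2,-1.8,0,0,0],[0,0,0,0,0,0],[0,0,0,0,0,0],[0,0,0,0,0,0]]}}

```text
clock: 41.63
ee_pos: [0.4843, 0.3862, 0.2248]
ee_rot: [0.534, 0.464, 0.533, -0.465]
force: [0.3, -1.5, -0.2]
grip_width: 0.0854
```

```bash
python3 -c "
from h import *
go([.4845,.389,.1284-.0539],8)
for c in ('top','side'):
  im=viewer.camera(c)
  for n in ('squeeze_mid','jar_mid','dredger_mid','dish_mid'):
    print(c,n,[(np.round(d['location'],4).tolist(),round(d['p'],2)) for d in finder.mark_of(c,n)][:4])
  cv2.imwrite('pics/j_%s.png'%c,im[:,:,::-1])
go([.4845,.389,.1284-.0539],8)"
```

```text
t 41.63 tcp [0.4843 0.3862 0.2248] grasp [0.4842 0.3861 0.1709] w 0.0854 F [ 0.3 -1.5 -0.2] xdir [-0.    -0.002 -1.   ] jawyaw 7.9
 shift cm in current tool [ 9.64  0.07 -0.29]  in target tool [ 9.64  0.06 -0.27] turn deg [-0.12  0.11  0.04]
top squeeze_mid [([0.4981, 0.0027, 0.0575], 0.62)]
top jar_mid [([0.5085, -0.0672, 0.0555], 0.54)]
top dredger_mid [([0.4815, 0.3928, 0.062], 0.79)]
top dish_mid [([0.7507, 0.1169, 0.0152], 0.88), ([0.7099, -0.085, 0.0111], 0.71), ([0.5227, -0.2921, 0.0411], 0.66)]
side squeeze_mid [([0.4943, 0.0047, 0.0583], 0.58)]
side jar_mid [([0.5025, -0.0652, 0.0545], 0.76)]
side dredger_mid [([0.4858, 0.3936, 0.0661], 0.79)]
side dish_mid [([0.5209, -0.2975, 0.0446], 0.94), ([0.7507, 0.1231, 0.0182], 0.73), ([0.7115, -0.0843, 0.0161], 0.61)]
t 42.13 tcp [0.4841 0.3883 0.225 ] grasp [0.4841 0.3883 0.1711] w 0.0856 F [-0.3  0.2 -0.5] xdir [-0.  0. -1.] jawyaw 8.0
 shift cm in current tool [ 9.66  0.05 -0.06]  in target tool [ 9.66  0.05 -0.06] turn deg [-0.02 -0.    0.  ]
```

View pics/j_side.png

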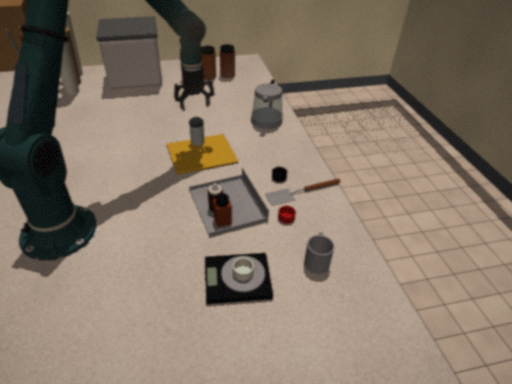

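Emit:
{"op": "jog_arm", "data": {"motion": [[2,0,-0.1,0,0,0],[3,0,0,0,0,0],[2.5,0,0,0,0,0],[1.4,0,0,0,0,0],[0.7,0,0,0,0,0]]}}

```text
clock: 42.55
ee_pos: [0.483, 0.389, 0.1268]
ee_rot: [0.533, 0.463, 0.534, -0.465]
force: [-1.0, -0.2, -0.1]
grip_width: 0.0853
```

Emit:
{"op": "jog_arm", "data": {"motion": [[0,0,0,0,0,0],[0,0,0,0,0,0],[0,0,0,0,0,0],[0,0,0,0,0,0],[0,0,0,0,0,0]], "grip": 0.5}}

```text
clock: 42.97
ee_pos: [0.4845, 0.3898, 0.1303]
ee_rot: [0.534, 0.465, 0.534, -0.463]
force: [-1.5, -1.1, 4.3]
grip_width: 0.0559
```

Emit:
{"op": "jog_arm", "data": {"motion": [[0,0,0,0,0,0],[0,0,0,0,0,0]]}}

```text
clock: 43.13
ee_pos: [0.4846, 0.3898, 0.1303]
ee_rot: [0.534, 0.465, 0.534, -0.463]
force: [-1.7, -1.2, 7.3]
grip_width: 0.0556
```

Emit:
{"op": "jog_arm", "data": {"motion": [[-1,0,0,0,0,0],[-2,0,0,0,0,0],[-1,0,0,0,0,0],[0,0,0,0,0,0],[0,0,0,0,0,0]]}}

```text
clock: 43.55
ee_pos: [0.484, 0.3899, 0.1695]
ee_rot: [0.534, 0.464, 0.534, -0.463]
force: [-0.5, 0.3, -3.3]
grip_width: 0.0559
```

```bash
python3 -c "
from h import *
go([.4839,.0776,.1202-.0539],8)"
```

```text
t 43.55 tcp [0.484  0.3899 0.1695] grasp [0.4841 0.3899 0.1156] w 0.0559 F [-0.5  0.3 -3.3] xdir [ 0.001  0.001 -1.   ] jawyaw 8.0
 shift cm in current tool [ 4.9  -4.38 30.92]  in target tool [ 4.93 -4.36 30.92] turn deg [ 0.02 -0.05 -0.07]
```

Emit:
{"op": "jog_arm", "data": {"motion": [[0,-0.2,1.5,0,0,0],[0,-0.4,3,0,0,0],[0,-0.4,3,0,0,0],[0,-0.4,3,0,0,0],[0,-0.4,3,0,0,0]]}}

```text
clock: 43.97
ee_pos: [0.4838, 0.2506, 0.168]
ee_rot: [0.534, 0.463, 0.534, -0.465]
force: [0.2, -0.3, -3.4]
grip_width: 0.0557
```

Emit:
{"op": "jog_arm", "data": {"motion": [[0,-0.4,3,0,0,0],[0,-0.5,3,0,0,0],[0,-0.4,3,0,0,0],[0,-0.4,3,0,0,0],[0,-0.4,3,0,0,0]]}}

```text
clock: 44.38
ee_pos: [0.4837, 0.0993, 0.1683]
ee_rot: [0.533, 0.463, 0.534, -0.465]
force: [0.7, -0.4, -3.1]
grip_width: 0.0556
```

Emit:
{"op": "jog_arm", "data": {"motion": [[0,-0.3,1.5,0,0,0],[0,-0.1,0.8,0,0,0],[0,0,0,0,0,0],[0,0,0,0,0,0],[0,0,0,0,0,0]]}}

```text
clock: 44.8
ee_pos: [0.4842, 0.0801, 0.1687]
ee_rot: [0.534, 0.463, 0.534, -0.463]
force: [-0.6, 0.8, -3.9]
grip_width: 0.0558
```

Emit:
{"op": "jog_arm", "data": {"motion": [[1,0,0,0,0,0],[1.2,0,0,0,0,0],[1,0,0,0,0,0],[0.7,0,0,0,0,0],[0.4,0,0,0,0,0]]}}

```text
clock: 45.22
ee_pos: [0.4837, 0.0792, 0.1245]
ee_rot: [0.533, 0.463, 0.534, -0.464]
force: [0.5, 0.6, -3.3]
grip_width: 0.0553
```

Emit:
{"op": "jog_arm", "data": {"motion": [[0,0,0,0,0,0],[0,0,0,0,0,0],[0,0,0,0,0,0],[0,0,0,0,0,0]]}}

```text
clock: 45.55
ee_pos: [0.4845, 0.0785, 0.1263]
ee_rot: [0.534, 0.464, 0.533, -0.464]
force: [-0.1, -0.1, -3.0]
grip_width: 0.0556
```

```bash
python3 -c "
from h import *
go([.4839,.078,.1223-.0539],8)"
```

```text
t 45.55 tcp [0.4845 0.0785 0.1263] grasp [0.4846 0.0786 0.0724] w 0.0556 F [-0.1 -0.1 -3. ] xdir [ 0.001  0.    -1.   ] jawyaw 8.0
 shift cm in current tool [ 0.4  -0.07  0.05]  in target tool [ 0.4  -0.07  0.05] turn deg [-0.    0.   -0.05]
```

Emit:
{"op": "jog_arm", "data": {"motion": [[0.1,-0.1,0,0,0,0],[0.1,0,0,0,0,0],[0.1,0,0,0,0,0],[0.1,0,0,0,0,0],[0,0,0,0,0,0]]}}

```text
clock: 45.97
ee_pos: [0.4833, 0.0784, 0.1224]
ee_rot: [0.534, 0.464, 0.534, -0.464]
force: [-0.6, -0.0, 2.7]
grip_width: 0.0553
```

Emit:
{"op": "jog_arm", "data": {"motion": [[0,0,0,0,0,0],[0,0,0,0,0,0]]}}

```text
clock: 46.13
ee_pos: [0.4833, 0.0784, 0.1223]
ee_rot: [0.534, 0.464, 0.534, -0.464]
force: [-1.4, -0.2, 6.2]
grip_width: 0.0558
```

Emit:
{"op": "jog_arm", "data": {"motion": [[0,0,0,0,0,0],[0,0,0,0,0,0],[0,0,0,0,0,0],[0,0,0,0,0,0],[0,0,0,0,0,0]], "grip": 1}}

```text
clock: 46.55
ee_pos: [0.4833, 0.0784, 0.1218]
ee_rot: [0.534, 0.464, 0.534, -0.464]
force: [0.2, 0.7, 0.1]
grip_width: 0.0853
```

Emit:
{"op": "jog_arm", "data": {"motion": [[-1,0,0,0,0,0],[-3,0,0,0,0,0],[-3,0,0,0,0,0],[-3,0,0,0,0,0],[-3,0,0,0,0,0]]}}

```text
clock: 46.97
ee_pos: [0.4827, 0.0782, 0.2537]
ee_rot: [0.533, 0.464, 0.534, -0.464]
force: [0.8, 1.0, 0.3]
grip_width: 0.0857
```

Emit:
{"op": "jog_arm", "data": {"motion": [[-2,0,-2,0,0,0],[0,0,-3.5,0,0,0],[0,0,-3.5,0,0,0],[0,0,-3.5,0,0,0],[0,0,-3.5,0,0,0]]}}

```text
clock: 47.38
ee_pos: [0.4604, 0.2382, 0.273]
ee_rot: [0.534, 0.464, 0.534, -0.464]
force: [0.3, -0.8, 0.2]
grip_width: 0.0853
```

Emit:
{"op": "jog_arm", "data": {"motion": [[0,0,-3.5,0,0,0],[0,0,-3,0,0,0],[0,0,0,0,0,0],[0,0,0,0,0,0],[0,0,0,0,0,0]]}}

```text
clock: 47.8
ee_pos: [0.4517, 0.3005, 0.2722]
ee_rot: [0.534, 0.464, 0.533, -0.464]
force: [-0.6, -1.4, 0.2]
grip_width: 0.0854
```

```bash
python3 -c "
from h import *
for c in ('top','side'):
  im=viewer.camera(c)
  for n in ('squeeze_mid','jar_mid','dredger_mid','dish_mid','platter','mug','spatula'):
    print(c,n,[(np.round(d['location'],4).tolist(),round(d['p'],2)) for d in finder.mark_of(c,n)][:4])
  cv2.imwrite('pics/k_%s.png'%c,im[:,:,::-1])
  o=cv2.imread('pics/%s0.png'%c)
  z=(slice(175,275),slice(195,310)) if c=='top' else (slice(150,240),slice(180,280))
  cv2.imwrite('pics/kz_%s.png'%c,cv2.resize(np.hstack([o[z],im[:,:,::-1][z]]),None,fx=3.4,fy=3.4,interpolation=cv2.INTER_CUBIC))
go()"
```

```text
top squeeze_mid [([0.4962, 0.0023, 0.0559], 0.67)]
top jar_mid [([0.5071, -0.0637, 0.0547], 0.82)]
top dredger_mid [([0.4795, 0.0789, 0.0537], 0.7)]
top dish_mid [([0.7486, 0.1166, 0.0083], 0.81), ([0.5237, -0.2927, 0.0424], 0.66), ([0.7128, -0.0883, 0.0153], 0.66)]
top platter [([0.5242, -0.2939, 0.0305], 0.69)]
top mug [([0.742, -0.2896, -0.0001], 0.87)]
top spatula [([0.8141, 0.0281, 0.0003], 0.82)]
side squeeze_mid [([0.495, 0.0073, 0.0549], 0.76)]
side jar_mid [([0.5073, -0.064, 0.0587], 0.95)]
side dredger_mid [([0.4831, 0.0832, 0.0584], 0.93)]
side dish_mid [([0.5216, -0.2965, 0.0464], 0.64), ([0.7086, -0.0823, 0.0135], 0.64), ([0.7473, 0.1208, 0.0183], 0.46)]
side platter [([0.5188, -0.2962, 0.0289], 0.88)]
side mug [([0.7452, -0.2847, 0.0023], 0.77)]
side spatula [([0.8167, 0.0299, 0.0026], 0.65), ([0.5373, 0.0119, 0.0008], 0.37)]
t 48.6 tcp [0.4519 0.3013 0.2719] grasp [0.4519 0.3012 0.218 ] w 0.0852 F [0.  0.1 0.1] xdir [-0. -0. -1.] jawyaw 8.0
```

View pics/kz_top.png

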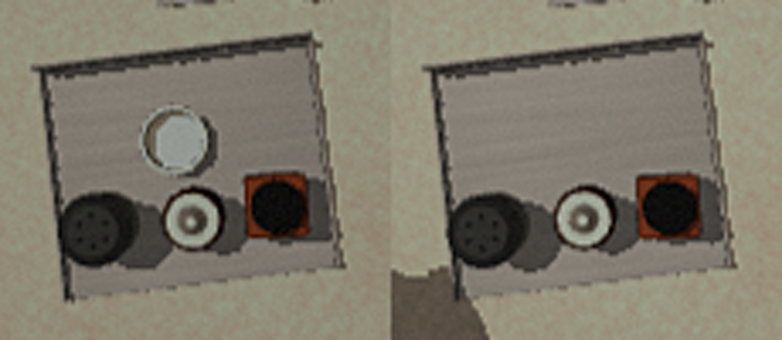

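View pics/kz_side.png

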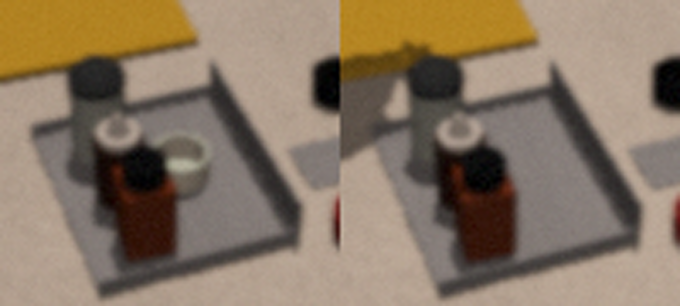

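View pics/k_top.png

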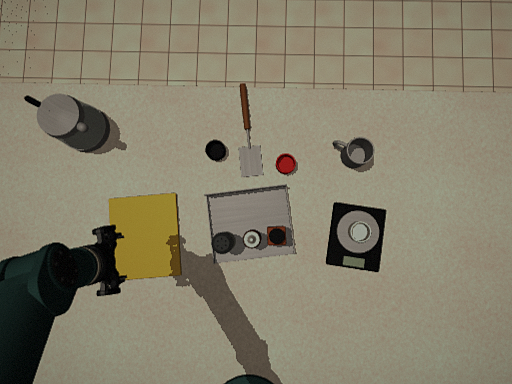

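The before and after crops match to about a pixel. The dish is centred on the platter at top view (358,231), and the arm is clear, so I'm handing in.

```bash
python3 -c "
from workcell import bot
print(bot.hand_in())"
```

```text
the job is handed in; nothing more can be done
None
```

The dish is on the middle of the scale's platter, and the shaker, jar and squeeze bottle are back on their spots in the tray. I handed the job in at about 48.6 s of the 136 s allowed; the hand-in gives no verdict.

I moved the three containers to the cutting board, set the dish on the platter while they stood there, then returned each container to the gripper pose recorded when I first picked it up.

**Last checks** (detections good to about 4 mm):
- **Containers:** They stand upright, and before and after pictures from both cameras match to about a pixel. Most detections are within about 5 mm of the starting ones. The worst case is the squeeze bottle: the top and side cameras disagree by about 5 mm in y (0.002 and 0.007 m), and the starting readings scattered just as much.
- **Dish:** It is upright and within about 4 mm of the platter's centre in both views, with its middle at about z = 0.044 m.
- **Bystanders:** The mug and the spatula are within about 4 mm of where they were first detected.
- **Gripper:** It is open and clear of everything, with forces near zero.

No check failed.

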